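Balance the drum flange with ring weights

ROBOT

A 6-joint arm with a two-finger parallel gripper is mounted at the origin on the work surface. World frame = base frame: x ahead of the robot, y to its left, z up, the work surface at z = 0. Lengths are in m, angles in rad, forces in N, time in s.
With the tool pointing down it reaches from about 0.325 to 1 m from the base axis. Payload 5.1 kg.
Tool frame: the origin (TCP) lies midway between the tips of the shut fingers; the grasp point (between the pads) lies 19 mm behind it; z points along the fingers, y is the direction in which the jaws open and shut (so a half turn about z gives the same grasp; the last joint's range is limited). The gripper opens to 85 mm and grips with 20 to 120 N. Pads are 22 mm wide; open, the fingers measure 114 mm over their backs; the gripper's body (76 mm by 85 mm) begins 54 mm behind the grasp point. The pads swing forward as they close: fully open they stand 13 mm farther back than shut.
Start: joints at [1.076, 0.124, 1.65, -0, 1.367, -0.083], TCP at [0.26, 0.596, 0.231] pointing down, gripper open.
Joint ranges: [-2.61, 2.61], [-1.02, 2.33], [0.03, 2.71], [-1.35, 4.49], [0.32, 2.68], [-2.91, 2.91]. Speed limits (rad/s): [2.57, 2.57, 3.14, 3.14, 3.14, 3.14].

INTERFACE

Orientations are given as a unit quaternion [x, y, z, w].
In Python, from bench import * gives the robot as it stands.
- The arm moves only by the tool jog_arm, never from a script. Its arguments are lists of equal length, an entry for each row: "offset": the shift along the tool's x, y, z in m, a list of three; "rotation": the turn, a rotation vector about the tool's x, y, z in degrees, a list of three. In form: {"offset": [[dx, dy, dz], ...], "rotation": [[wx, wy, wz], ...]}. A call has 1 to 20 rows; each row shifts and turns the commanded pose from where the row before left it, along the tool's axes as they then stand; what a row does not reach is not made up. A row lasts 1/8 s, in which the tool goes at most 62.5 mm and 10.7 degrees, less where a joint would pass 70% of its speed; a pose out of reach is approached as far as the arm can. A call with a gripper value outside its range is refused whole. "grip" is the closure, from 0 (fully open) to 1 (shut), set as the call begins (left out, the last holds). The fingers move at their own pace and stop on an object; "grip_force" is the grip in N (left out, the last holds). Time passes only in rows, so rows that do not move let the fingers close. It gives the time, the measured TCP pose, the force and the opening at its end, in the units of the state.
- observe(): the state, without advancing time (a new reading comes with each control period).
- capture(name): name is "scene" or "top" or "wrist"; returns a dict with "pixels" (400x640x3 uint8, red, green, blue), "range_z" (400x640 float32, m along the optical axis (not along the pixel's ray), 0 where there is no reading), "fx", "fy", "cx", "cy" (pixels), "k1" (the pictures are not rectified: a ray, as slopes to the right and down, at radius r is drawn at 1 + k1 r^2 times it, then the intrinsics apply), "T" (4x4, takes a point from camera to world coordinates). Camera axes: x right, y down, z forward; pixel columns grow to the right and rows downward; lengths in m; the calibration is good to about 2 mm. A picture is of the moment at which its call begins.
- sign_off(): hands the job in, once; it reports no verdict.
Trained networks look in the newest picture that a camera, given by its name, has taken for a name from the list of things; names that differ only in an ending like _2 or _b are one class to them, and where a whole thing is asked for, a point or a joint stands for the part that bears it (a point fixed in the world has none). Each returns a list of dicts, best first, with "conf" (0 to 1); they miss things now and then, are a little off and sometimes report something else, mostly with a low value. They report only what shows in the picture. A call takes as long as a camera call. They do not tell look-alikes from the thing itself.
- regions_of(camera, label): "pixels" (400x640 bool, what is visible of it).
- place_of(camera, label): "position" ([x, y, z] in m, in the coordinates of the camera as it stood for that picture, good to about 4 mm: a listed point, or the origin of a listed thing).
The state is a dict: "time_s": time; "joint_positions": joint angles; "qd": joint speeds; "effort": joint torques, N m; "tcp_pos": TCP position; "tcp_rot": TCP orientation; "ft_force": force on the tool from outside, world axes, zero at the start; "moment": the same for the moment, N m; "finger_gap": finger opening in m.
Only numpy, scipy, OpenCV 4.12 (cv2) and the standard library are available. Lean on these libraries where they do the work, as an engineer would, in place of code of your own. Each camera call takes 0.05 s, during which the arm holds its last target.

TASK

Weigh the drum flange on the balance: first seat it, plate down, over the pin of the left pan, then feel for the sliding pin on the right pan and thread ring weights flat onto it until the beam stands level, as near as these weights can bring it. Handle the pans gently: do not drop or press things hard onto them. Leave unused weights lying flat on the mat or table, let go of everything, and do not disturb the other things.

Things in the scene. Friction and masses are not known exactly. Their poses are not given: they have to be found in the camera images.
- bottle: bystander, leave alone: white bottle with a blue band, 68 mm across, 190 mm tall; origin at the centre of its foot
- brush: bystander, leave alone: hand brush lying on the table; origin under its middle
- collar: bystander, leave alone: brass collar, 56 mm across, 16 mm high, lying flat; origin at the centre of its underside
- flange: the flange to be weighed: dark cast iron, a round plate 64 mm across and 8 mm thick with a hub 38 mm across on it, 34 mm high in all, 16 mm bore right through; 230 to 370 g. Starts plate down on the table at the left. Origin: centre of the plate's underside, z up along the bore
- flange_pan: left (+y) pan of the balance: level steel disc 90 mm across that rises and sinks with the beam. Origin on its axis, 25 mm BELOW its upper face; axes as the weight pan's. A fixed brass pin 12 mm thick stands in its middle, 30 mm high above the face, with a bevelled tip. Bears at most 18 N
- mat: black rubber mat, 200 x 200 mm, 5 mm thick, fixed, on which the weights start; origin: centre of its underside
- mug: bystander, leave alone: white mug, 80 mm across, 90 mm tall; origin at the centre of its foot
- screwdriver: bystander, leave alone: screwdriver, about 200 mm long, lying on the table; origin under its middle
- tin: bystander, leave alone: green can, 80 mm across, 90 mm tall; origin at the centre of its foot
- w100: 100 g weight: yellow ring, 38 mm across, 14 mm high, with a 14 mm bore; lies flat on the mat. Origin: centre of its underside, z along the bore
- w150: 150 g weight: green ring, 46 mm across, 14 mm high, with a 14 mm bore; lies flat on the mat. Origin: centre of its underside, z along the bore
- w200: 200 g weight: blue ring, 53 mm across, 14 mm high, with a 14 mm bore; lies flat on the mat. Origin: centre of its underside, z along the bore
- w50: 50 g weight: red ring, 29 mm across, 14 mm high, with a 14 mm bore; lies flat on the mat. Origin: centre of its underside, z along the bore
- weight_pan: right (-y) pan of the balance: level steel disc 90 mm across. Origin on its axis, 25 mm BELOW its upper face; x along its slot (away from the robot at yaw 0), y towards the flange pan, z up. With the flange on the other pan it takes 0.4 to 2 N to start it down from its top stop, then 0.11 N more per mm, over 31 mm of travel, and then it is hard. Bears at most 18 N
- beam (a joint): tilt of the beam (rad): 0 level, positive when the flange pan (+y) is up, negative when it is down; stops at -0.14 and 0.14. Pans 110 mm either side of the pivot. Between the stops it tilts 0.0008 rad per gram of difference (0.04 for 50 g) to the heavier side, and settles in about a second. A red pointer stands over a green mark when level
- slot_mid (a point): middle of the dark slot, on the upper face of the weight pan (its axes are the pan's). In the slot stands the brass slot pin, 12 mm thick, 38 mm high above the face, its top edge bevelled 1 mm. The pin is anywhere within 14 mm of this point along x (y = 0); it is not measured: feel for it. It stays put unless pushed along the slot with more than about 10 N
There are look-alikes about, which are no part of the job. Of the things like the flange, leave any that is white; of the rest the smaller one is meant.

How it is judged:
By the outcome, as a careful person would: the job done as asked, in the order asked, and still so for the second after the job is handed in, with the robot touching nothing.
It also fails if it takes over 72 s, if anything falls off the work surface, if the arm or the gripper's body presses on something with over 40 N, if the wrist force passes 120 N, or if a joint passes its speed limit or range.

## Working session

There is one attempt and no reset: what is moved stays moved. The work goes in short steps, Python scripts to look and compute and a tool call to move; the robot and the scene stay as the last step left them, time stands still between calls to the robot, and variables do not carry over. Pictures are saved under pics/ and viewed, and the job is handed in when it is done.

Besides the shell and the picture viewer there is one more tool, called after "Call:" as name(argument=value, ...) on one line, values as JSON. jog_arm: Moves the arm, as the interface text tells. Its arguments: {"type":"object","properties":{"offset":{"type":"array"},"rotation":{"type":"array"},"grip":{"type":"number"},"grip_force":{"type":"number"}},"required":["offset","rotation"]}

```bash
ls; mkdir -p pics; cat > h.py <<'E'
from bench import *
import numpy as np, cv2
def save(c,n):
    cv2.imwrite('pics/'+n+'.png',c['pixels'][:,:,::-1])
def ray(c,u,v):
    x=(u-c['cx'])/c['fx'];y=(v-c['cy'])/c['fy']
    X,Y=x,y
    for _ in range(20):
        s=1+c['k1']*(X*X+Y*Y); X,Y=x/s,y/s
    return X,Y
def pt(c,u,v,z=None):
    X,Y=ray(c,u,v); d=c['range_z'][int(round(v)),int(round(u))] if z is None else z
    return (c['T']@np.array([X*d,Y*d,d,1]))[:3]
def cloud(c):
    v,u=np.mgrid[0:400,0:640]
    X,Y=ray(c,u.astype(float),v.astype(float)); d=c['range_z']
    P=np.stack([X*d,Y*d,d,np.ones_like(d)],-1)@c['T'].T
    P=P[...,:3].copy(); P[d==0]=np.nan
    return P
def w(c,p): return (c['T']@np.append(p,1))[:3]
def proj(c,P):
    q=np.linalg.inv(c['T'])@np.append(P,1); X,Y=q[0]/q[2],q[1]/q[2]; s=1+c['k1']*(X*X+Y*Y)
    return X*s*c['fx']+c['cx'],Y*s*c['fy']+c['cy']
E
python3 - <<'E'
from h import *
print(observe())
for n in ['scene','top','wrist']:
    c=capture(n); save(c,n+'0'); print(n,c['T'].round(3).tolist(),c['fx'],c['k1'])
    for l in ['flange','flange_pan','weight_pan','slot_mid','w50','w100','w150','w200','mat','collar','tin','mug','bottle','brush','screwdriver']:
        for r in place_of(n,l): print(l,round(r['conf'],2),w(c,r['position']).round(4))
E
```

```text
pics
{'time_s': 0.0, 'joint_positions': array([ 1.07637786e+00,  1.24500527e-01,  1.65166849e+00,  2.23566089e-05,
        1.36753338e+00, -8.26096908e-02]), 'qd': array([ 0.00015929,  0.0004508 , -0.00018313,  0.00060761,  0.00158749,
       -0.00119376]), 'effort': array([ 1.68688759e-03, -4.23594439e+01, -3.65464211e+01,  1.24279654e-05,
        6.78051874e-03,  1.63065840e-05]), 'tcp_pos': array([0.25990688, 0.59510201, 0.23005926]), 'tcp_rot': array([ 2.04454634e-01,  9.78875472e-01, -1.00815581e-03, -3.10633578e-04]), 'ft_force': array([-0.65947592,  0.43998163,  0.35256947]), 'moment': array([0.01412155, 0.00852574, 0.01846073]), 'finger_gap': 0.08540809774947436}
scene [[0.119, 0.85, -0.514, 1.122], [0.993, -0.109, 0.051, -0.044], [-0.013, -0.516, -0.857, 1.001], [0.0, 0.0, 0.0, 1.0]] 367.1562026204886 -0.02357446682003271
flange 0.82 [ 0.4638  0.2945 -0.0034]
flange 0.64 [ 0.344   0.3352 -0.0013]
flange 0.57 [ 0.4164  0.4147 -0.0012]
flange_pan 0.57 [0.644  0.1389 0.0741]
weight_pan 0.95 [ 0.5985 -0.0711  0.0759]
slot_mid 0.9 [ 0.5981 -0.0694  0.0979]
slot_mid 0.62 [0.6447 0
[... 1747 characters left out ...]
72 [ 0.5745 -0.2198  0.0056]
w200 0.62 [ 0.4867 -0.2016  0.0091]
w200 0.58 [ 0.5616 -0.3209  0.0063]
w200 0.56 [ 0.4652 -0.3016  0.0063]
mat 0.73 [ 0.5197 -0.2522  0.0053]
collar 0.51 [0.4173 0.1433 0.0019]
tin 0.77 [ 0.742  -0.1182 -0.0037]
mug 0.94 [0.6716 0.378  0.0041]
bottle 0.92 [ 0.5675  0.4922 -0.0014]
bottle 0.19 [ 0.5345 -0.4706 -0.0031]
brush 0.67 [ 0.5968 -0.0689  0.1032]
brush 0.61 [ 0.5341 -0.4707  0.0007]
screwdriver 0.62 [ 0.3707  0.0118 -0.0034]
wrist [[0.4, 0.885, 0.237, 0.2], [0.917, -0.386, -0.103, 0.622], [0.0, 0.259, -0.966, 0.374], [0.0, 0.0, 0.0, 1.0]] 299.0338340248447 -0.053269679671602066
flange 0.65 [ 0.4207  0.4099 -0.0008]
screwdriver 0.48 [0.367  0.0116 0.0027]
```

View pics/scene0.png

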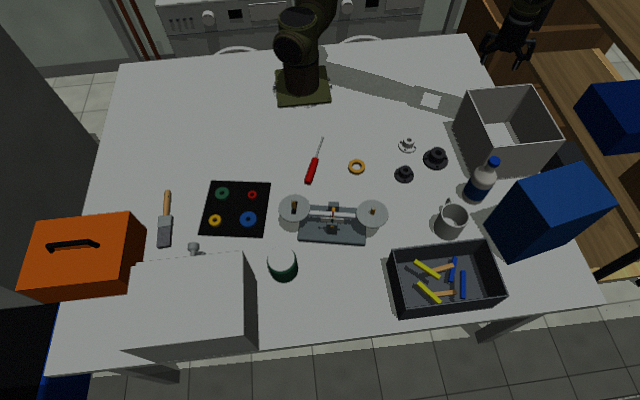

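View pics/top0.png

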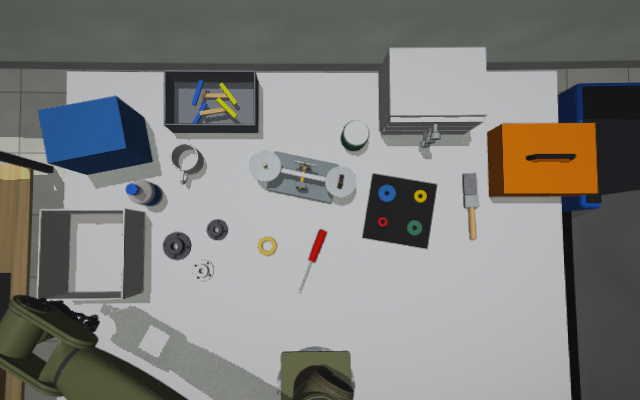

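View pics/wrist0.png

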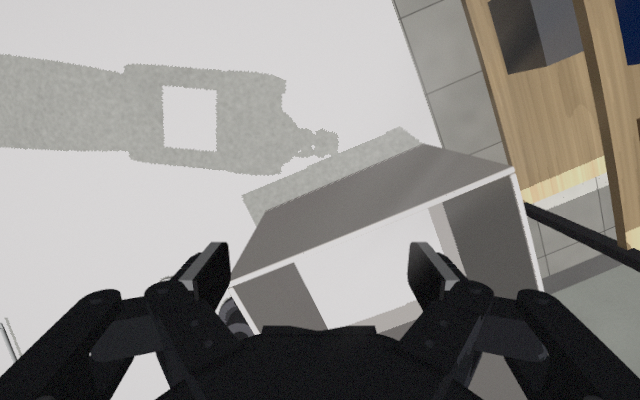

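The scene shows three flanges: white (408,145), large dark (435,158) and small dark (404,173). The small dark one is the target. The balance pans are at (293,205) and (372,213), and the weights lie on the mat around (235,208). Next I'll measure them from the depth data.

```bash
python3 - <<'E'
from h import *
import pickle
cs={n:capture(n) for n in ['scene','top']}
pickle.dump(cs,open('c0.pkl','wb'))
print(observe()['time_s'])
for n,c in cs.items():
    P=cloud(c)
    for name,xy,r in [('flange',(.463,.290),.035),('big',(.419,.413),.045),('fpan',(.643,.14),.06),('wpan',(.598,-.07),.06),('red?',(.488,-.201),.03),('blue?',(.576,-.22),.04),('green',(.466,-.300),.035),('yel',(.563,-.319),.03),('mat',(.518,-.255),.02)]:
        m=np.hypot(P[...,0]-xy[0],P[...,1]-xy[1])<r
        q=P[m]; col=c['pixels'][m]
        z=np.percentile(q[:,2],[5,25,50,75,95,100]).round(4)
        print(n,name,m.sum(),z)
        for lo,hi in ([(.08,.115),(.115,.15)] if 'pan' in name else [(.004,.02),(.02,.045)] if name in('flange','big') else [(.012,.03)]):
            k=(q[:,2]>lo)&(q[:,2]<hi)
            if k.sum(): 
                a=q[k]; print('   ',lo,k.sum(),'mid',((a.max(0)+a.min(0))/2).round(4),'mean',a.mean(0).round(4),'ext',np.ptp(a,axis=0).round(4),col[k].mean(0).astype(int))
    m=(P[...,2]>.05)&(np.abs(P[...,0]-.62)<.1)&(np.abs(P[...,1]-.03)<.2)
    # crop zoom
im=cs['top']['pixels'][130:210,230:450,::-1]; cv2.imwrite('pics/tz.png',cv2.resize(im,None,fx=3.6,fy=3.6,interpolation=cv2.INTER_CUBIC))
im=cs['scene']['pixels'][170:260,190:400,::-1]; cv2.imwrite('pics/sz.png',cv2.resize(im,None,fx=3.8,fy=3.8,interpolation=cv2.INTER_CUBIC))
E
```

```text
2.5
scene flange 298 [-0.0011  0.0055  0.009   0.0294  0.0337  0.0401]
    0.004 133 mid [0.4671 0.2926 0.0121] mean [0.4756 0.2881 0.0086] ext [0.0589 0.0625 0.0156] [27 29 30]
    0.02 108 mid [0.4678 0.2925 0.0302] mean [0.4687 0.2918 0.0302] ext [0.037  0.037  0.0198] [25 26 28]
scene big 504 [-0.0009  0.008   0.0115  0.0389  0.0445  0.048 ]
    0.004 238 mid [0.42   0.4125 0.012 ] mean [0.4313 0.4051 0.0098] ext [0.0854 0.0815 0.0159] [29 30 32]
    0.02 185 mid [0.4197 0.4132 0.0329] mean [0.4227 0.4105 0.0371] ext [0.0534 0.0503 0.0243] [22 23 25]
scene fpan 1443 [-0.0027  0.0024  0.0824  0.099   0.1012  0.132 ]
    0.08 730 mid [0.6457 0.1336 0.0968] mean [0.6468 0.1403 0.0985] ext [0.0892 0.1062 0.0336] [106 112 109]
    0.115 13 mid [0.6494 0.1412 0.1235] mean [0.6497 0.1403 0.1235] ext [0.0065 0.0086 0.017 ] [51 38 15]
scene wpan 1393 [-0.0025  0.0028  0.0827  0.0992  0.1016  0.1384]
    0.08 691 mid [ 0.6006 -0.0654  0.0969] mean [ 0.6022 -0.0708  0.0986] ext [0.0878 0.1039 0.0334] [ 99 105 102]
    0.115 23 mid [ 0.5995 -0.0723  0.1279] mean [ 0.6021 -0.0728  0.1287] ext
[... 2063 characters left out ...]
5  29  24]
top blue? 534 [0.0015 0.0055 0.0109 0.0187 0.0242 0.0312]
    0.012 250 mid [ 0.5804 -0.2193  0.0199] mean [ 0.5729 -0.2167  0.0193] ext [0.0678 0.0662 0.0157] [ 38  82 138]
top green 422 [0.0012 0.0051 0.0092 0.0187 0.0239 0.0292]
    0.012 176 mid [ 0.4669 -0.3039  0.0206] mean [ 0.4686 -0.2988  0.0195] ext [0.0453 0.0568 0.0171] [51 97 76]
top yel 303 [0.0012 0.0048 0.0088 0.0171 0.0238 0.0299]
    0.012 117 mid [ 0.5606 -0.3182  0.021 ] mean [ 0.5634 -0.3188  0.0189] ext [0.0455 0.0456 0.0178] [160 137  11]
top mat 133 [-0.0002  0.0031  0.0055  0.008   0.0116  0.0131]
    0.012 5 mid [ 0.5215 -0.2552  0.0126] mean [ 0.5212 -0.2504  0.0124] ext [0.0212 0.0182 0.001 ] [33 33 33]
```

View pics/tz.png

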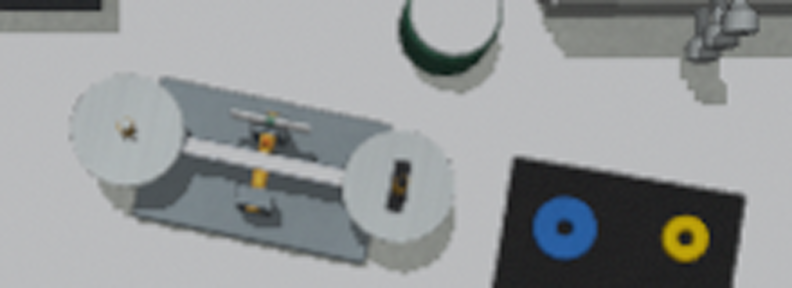

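View pics/sz.png

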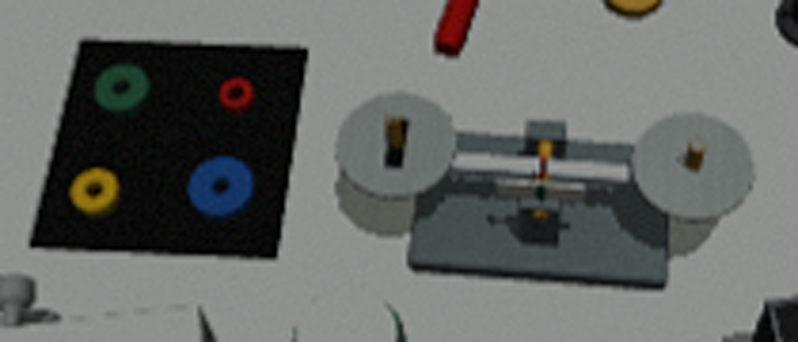

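The top zoom shows the balance level, with the flange pan pin at about (128,130) and the slot pin at (399,183) in a dark slot. The pan faces stand at z≈0.10. I'll turn the tool to the balance yaw (jaws along pan y) and go above the small dark flange.

Call:
jog_arm(offset=[[0,0,0],[0,0,0],[-0.0377,-0.0362,0],[-0.0377,-0.0362,0],[-0.0377,-0.0362,0],[-0.0377,-0.0362,0],[-0.0377,-0.0362,0],[-0.0377,-0.0362,0],[-0.0377,-0.0362,0],[0,0,0.05],[0,0,0.05],[0,0,0]], rotation=[[0,0,-5.7],[0,0,-5.7],[0,0,0],[0,0,0],[0,0,0],[0,0,0],[0,0,0],[0,0,0],[0,0,0],[0,0,0],[0,0,0],[0,0,0]])

```text
time_s: 4.0
tcp_pos: [0.4615, 0.2904, 0.1267]
tcp_rot: [0.106, 0.994, -0.003, -0.004]
ft_force: [0.0, -0.9, -0.5]
finger_gap: 0.0855
```

```bash
python3 - <<'E'
from h import *
import pickle
from scipy.spatial.transform import Rotation as R
s=observe();c=capture('wrist'); save(c,'w1'); pickle.dump((s,c),open('w1.pkl','wb'))
print(s['time_s'],s['tcp_pos'],R.from_quat(s['tcp_rot']).as_matrix().round(3).tolist(),s['ft_force'])
P=cloud(c)
for r in place_of('wrist','flange'): print(r['conf'],w(c,r['position']))
for r in regions_of('wrist','flange'):
    m=r['pixels']; print(r['conf'],m.sum(),np.argwhere(m).mean(0))
m=np.hypot(P[...,0]-.465,P[...,1]-.292)<.045
for lo,hi in [(.004,.016),(.028,.045)]:
    a=P[m&(P[...,2]>lo)&(P[...,2]<hi)]
    print(len(a),((a.max(0)+a.min(0))/2).round(4),a.mean(0).round(4),np.ptp(a,axis=0).round(4))
print(proj(c,s['tcp_pos']))
E
```

```text
4.0 [0.46154958 0.29041505 0.12668889] [[-0.977, 0.212, -0.009], [0.212, 0.977, -0.004], [0.008, -0.006, -1.0]] [ 0.02691852 -0.91552045 -0.45950384]
0.67 [0.34407522 0.33143217 0.00062832]
0.64 [ 0.46124142  0.2893391  -0.00222039]
0.57 [0.41413407 0.41022203 0.00055541]
0.84 4902 [ 44.04651163 341.64014688]
0.78 3693 [194.11264555 323.        ]
0.64 7801 [112.91513908 448.19792334]
2086 [0.4639 0.2931 0.0099] [0.4584 0.2943 0.0085] [0.0633 0.0636 0.0117]
1347 [0.4641 0.2933 0.0323] [0.4632 0.2935 0.034 ] [0.0375 0.0374 0.0085]
(np.float64(318.9051890620628), np.float64(248.32752629865075))
```

View pics/w1.png

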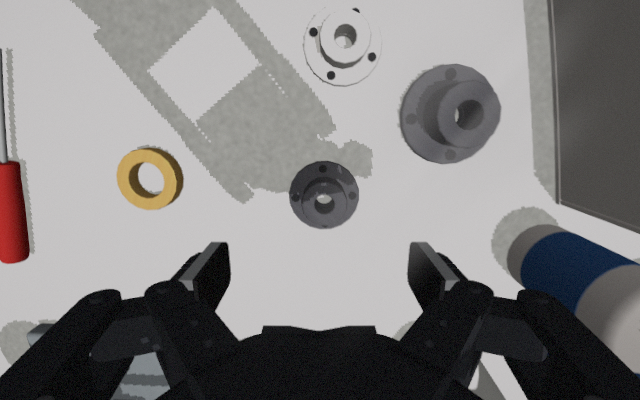

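The wrist view shows the target flange's plate at (323,193). It measures 63.5 mm across with its top at z≈0.034, so it is the right one. I'll descend over the hub.

Call:
jog_arm(offset=[[-0.002,0.003,0.045],[0,0,0.045],[0,0,0.02],[0,0,0]], rotation=[[0,0,0],[0,0,0],[0,0,0],[0,0,0]])

```text
time_s: 4.65
tcp_pos: [0.4674, 0.295, 0.0217]
tcp_rot: [0.106, 0.994, -0.0, -0.0]
ft_force: [-0.5, -0.2, 0.2]
finger_gap: 0.0852
```

```bash
python3 - <<'E'
from h import *
from scipy.spatial.transform import Rotation as R
s=observe();c=capture('wrist'); save(c,'w2')
print(s['time_s'],s['tcp_pos'],R.from_quat(s['tcp_rot']).as_matrix().round(3).tolist(),s['ft_force'],s['qd'].round(3))
E
```

```text
4.65 [0.46735722 0.29500837 0.021681  ] [[-0.978, 0.211, -0.0], [0.211, 0.978, -0.0], [0.0, -0.0, -1.0]] [-0.4575956  -0.17290761  0.19031631] [-0.001 -0.031 -0.029  0.001  0.003  0.002]
```

View pics/w2.png

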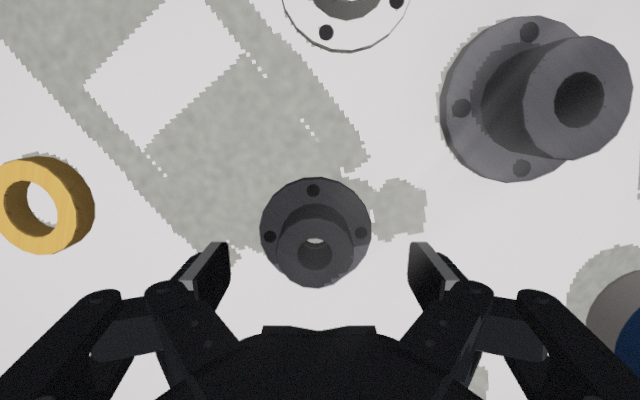

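Settled at x=0.4674, so the earlier reading was lag. Correcting and closing on the hub.

Call:
jog_arm(offset=[[0.003,-0.0025,0.009],[0,0,0]], rotation=[[0,0,0],[0,0,0]])

```text
time_s: 4.95
tcp_pos: [0.4637, 0.2929, 0.0128]
tcp_rot: [0.106, 0.994, 0.0, 0.0]
ft_force: [-0.5, 0.1, -0.3]
finger_gap: 0.0856
```

Call:
jog_arm(offset=[[0,0,0],[0,0,0],[0,0,0],[0,0,0]], rotation=[[0,0,0],[0,0,0],[0,0,0],[0,0,0]], grip=0.75, grip_force=30)

```text
time_s: 5.45
tcp_pos: [0.4642, 0.2932, 0.0128]
tcp_rot: [0.106, 0.994, 0.0, 0.0]
ft_force: [0.9, 0.8, 2.0]
finger_gap: 0.0357
```

```bash
python3 - <<'E'
from h import *
s=observe();c=capture('wrist'); save(c,'w3')
print(s['time_s'],s['tcp_pos'],s['ft_force'],s['finger_gap'])
E
```

```text
5.45 [0.46416153 0.29319663 0.01279748] [0.87578054 0.81048912 2.01666627] 0.035692500205450874
```

View pics/w3.png

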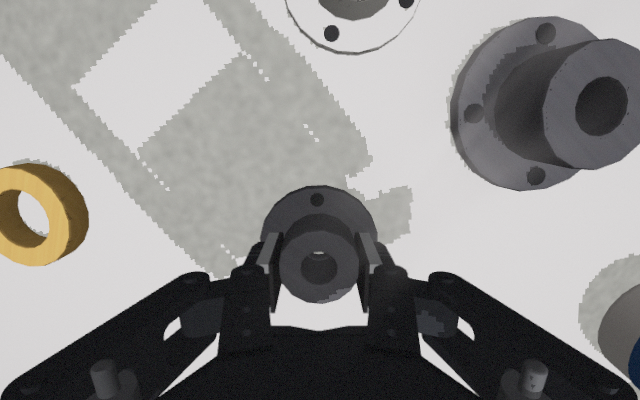

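The hub sits between the pads at (320,262), gripped at a 35.7 mm gap. I'll lift it and go most of the way to the flange pan, then look.

Call:
jog_arm(offset=[[0,0,-0.03],[0,0,-0.06],[0,0,-0.06],[-0.042,-0.036,0],[-0.042,-0.036,0],[-0.042,-0.036,0],[0,0,0],[0,0,0],[0,0,0]], rotation=[[0,0,0],[0,0,0],[0,0,0],[0,0,0],[0,0,0],[0,0,0],[0,0,0],[0,0,0],[0,0,0]], grip_force=45)

```text
time_s: 6.62
tcp_pos: [0.563, 0.1616, 0.1616]
tcp_rot: [0.106, 0.994, -0.0, -0.001]
ft_force: [0.0, -0.5, -2.5]
finger_gap: 0.0353
```

```bash
python3 - <<'E'
from h import *
import pickle
s=observe();c=capture('wrist'); save(c,'w4'); pickle.dump((s,c),open('w4.pkl','wb'))
print(s['time_s'],s['tcp_pos'],s['ft_force'],s['finger_gap'],s['moment'])
P=cloud(c)
for lo,hi,xy,r in [(.09,.11,(.645,.1415),.05),(.12,.14,(.645,.1415),.02)]:
    m=np.hypot(P[...,0]-xy[0],P[...,1]-xy[1])<r
    a=P[m&(P[...,2]>lo)&(P[...,2]<hi)]
    if len(a): print(len(a),((a.max(0)+a.min(0))/2).round(4),a.mean(0).round(4),np.ptp(a,axis=0).round(4), np.median(a[:,2]))
for l in ['flange_pan','slot_mid']:
  for r in place_of('wrist',l): print(l,r['conf'],w(c,r['position']))
print(proj(c,[.645,.1415,.13]))
E
```

```text
6.625 [0.56303791 0.16164182 0.16164618] [ 0.02219499 -0.45140213 -2.51514911] 0.035317093201539404 [-0.01078489  0.00424353 -0.00663617]
2442 [0.6386 0.1432 0.1041] [0.6429 0.1446 0.1006] [0.0507 0.0767 0.0117] 0.10035407129632987
96 [0.6403 0.1426 0.1246] [0.6389 0.1435 0.1239] [0.0065 0.0116 0.0091] 0.12362114984515642
flange_pan 0.81 [0.64152379 0.14017637 0.07623776]
flange_pan 0.26 [ 0.59889903 -0.07414813  0.10203098]
slot_mid 0.7 [ 0.59901716 -0.07202584  0.10287474]
(np.float64(315.19528936573323), np.float64(339.4961832886702))
```

View pics/w4.png

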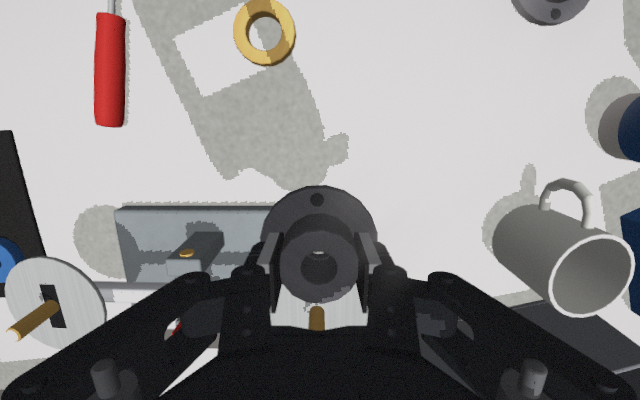

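The view shows the pan pin at (316,318), partly hidden, because image-down is away from the robot. I'll move beyond it so that the camera sees it cleanly.

Call:
jog_arm(offset=[[-0.041,0,-0.01],[-0.041,0,0],[-0.041,0,0],[0,0,0],[0,0,0],[0,0,0]], rotation=[[0,0,0],[0,0,0],[0,0,0],[0,0,0],[0,0,0],[0,0,0]])

```text
time_s: 7.52
tcp_pos: [0.6833, 0.1354, 0.1723]
tcp_rot: [0.106, 0.994, -0.0, -0.0]
ft_force: [0.3, 1.0, -2.5]
finger_gap: 0.0355
```

```bash
cat > look5.py <<'E'
from h import *
import pickle
s=observe();c=capture('wrist'); save(c,'w5'); pickle.dump((s,c),open('w5.pkl','wb'))
print(s['time_s'],s['tcp_pos'],s['ft_force'],s['finger_gap'])
P=cloud(c)
for lo,hi,xy,r in [(.09,.11,(.645,.1415),.05),(.12,.14,(.645,.1415),.02),(.09,.11,(.598,-.07),.05),(.125,.145,(.598,-.07),.025)]:
    m=np.hypot(P[...,0]-xy[0],P[...,1]-xy[1])<r
    a=P[m&(P[...,2]>lo)&(P[...,2]<hi)]
    if len(a): print(len(a),((a.max(0)+a.min(0))/2).round(4),a.mean(0).round(4),np.ptp(a,axis=0).round(4), np.median(a[:,2]))
for l in ['flange_pan','slot_mid']:
  for r in place_of('wrist',l): print(l,r['conf'],w(c,r['position']))
E
python3 look5.py
```

```text
7.525 [0.68328959 0.13541772 0.17231207] [ 0.26670888  0.97637685 -2.51232568] 0.03546307996260747
10495 [0.6403 0.1423 0.1037] [0.6369 0.1436 0.1004] [0.0826 0.09   0.012 ] 0.10036468049374611
112 [0.6437 0.1423 0.1262] [0.6423 0.1425 0.1287] [0.0117 0.0115 0.0112] 0.1297217581640836
7913 [ 0.5978 -0.0688  0.1026] [ 0.5998 -0.0628  0.1003] [0.0892 0.0842 0.0148] 0.10029788563139946
43 [ 0.598  -0.0677  0.1267] [ 0.5986 -0.0674  0.1264] [0.0091 0.0058 0.0031] 0.12644584996855818
flange_pan 0.73 [0.6444603  0.13732631 0.07544409]
slot_mid 0.78 [ 0.60160131 -0.07307065  0.10383736]
```

View pics/w5.png

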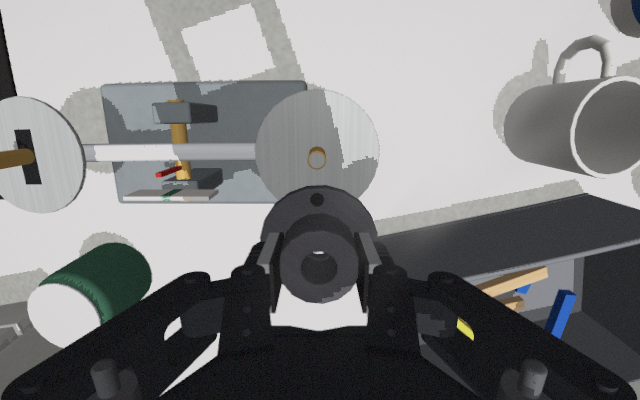

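```bash
python3 - <<'E'
from h import *
import pickle
s,c=pickle.load(open('w5.pkl','rb')); P=cloud(c); t=s['tcp_pos']
T=np.array([[-.9775,.211],[.211,.9775]])
for ctr,lo,hi,r in [((.6437,.1423),.1275,.14,.012),(t[:2],.188,.205,.026),(t[:2],.16,.18,.045)]:
    m=(np.hypot(P[...,0]-ctr[0],P[...,1]-ctr[1])<r)&(P[...,2]>lo)&(P[...,2]<hi)
    if lo>.15: # restrict columns
        vv,uu=np.where(m); print(uu.min(),uu.max(),vv.min(),vv.max())
    a=P[m]; q=(a[:,:2]-t[:2])@T.T
    print(len(a),'tool xy mid',((q.max(0)+q.min(0))/2).round(4),'ext',np.ptp(q,axis=0).round(4),np.median(a[:,2]),a.mean(0))
im=c['pixels'][120:320,230:410,::-1]; cv2.imwrite('pics/w5z.png',cv2.resize(im,None,fx=3,fy=3,interpolation=cv2.INTER_CUBIC))
E
```

```text
92 tool xy mid [ 0.0402 -0.0019] ext [0.0118 0.0113] 0.12991985026339553 [0.64294298 0.1422854  0.12988332]
262 376 225 303
5102 tool xy mid [-0.     -0.0002] ext [0.0377 0.0471] 0.19358452267168644 [0.68097028 0.13575127 0.19398603]
260 377 185 283
4249 tool xy mid [ 0.0041 -0.0001] ext [0.0549 0.0632] 0.16780847178146602 [0.66737685 0.13854833 0.16875578]
```

View pics/w5z.png

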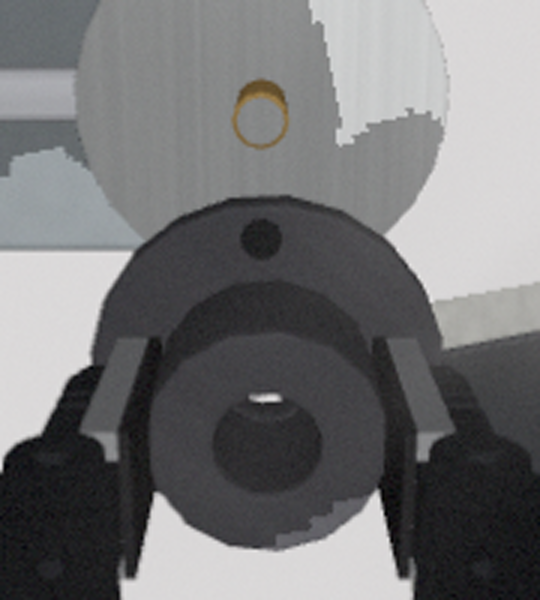

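The pin top at (317,155) is at tool (+40.2, −1.9) mm from the TCP, and the hub is centred at the TCP. I'll move over the pin and begin threading.

Call:
jog_arm(offset=[[0.02,-0.001,0],[0.02,-0.001,0],[0,0,0.015],[0,0,0],[0,0,0]], rotation=[[0,0,0],[0,0,0],[0,0,0],[0,0,0],[0,0,0]])

```text
time_s: 8.3
tcp_pos: [0.6451, 0.1411, 0.157]
tcp_rot: [0.106, 0.994, -0.0, -0.0]
ft_force: [0.0, -0.5, -2.3]
finger_gap: 0.0356
```

Call:
jog_arm(offset=[[0,0,0.012],[0,0,0.008],[0,0,0]], rotation=[[0,0,0],[0,0,0],[0,0,0]])

```text
time_s: 8.68
tcp_pos: [0.6439, 0.1411, 0.1355]
tcp_rot: [0.106, 0.994, -0.0, -0.001]
ft_force: [0.8, 0.0, -2.4]
finger_gap: 0.0357
```

```bash
python3 - <<'E'
from h import *
s=observe();c=capture('wrist'); save(c,'w6');c=capture('scene'); cv2.imwrite('pics/s6.png',cv2.resize(c['pixels'][170:260,260:420,::-1],None,fx=4,fy=4))
print(s['time_s'],s['tcp_pos'],s['ft_force'],s['finger_gap'])
E
```

```text
8.675 [0.6439195  0.14108943 0.13551048] [ 0.83443352  0.02278752 -2.40797383] 0.03571516212279698
```

View pics/w6.png

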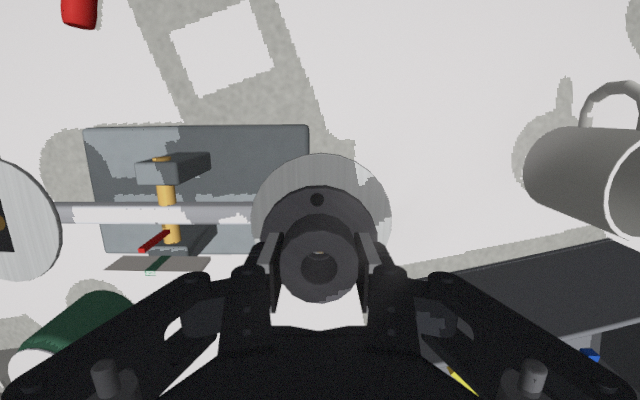

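View pics/s6.png

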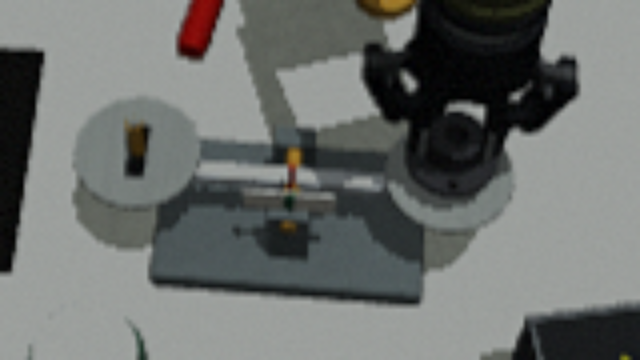

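No contact force and the beam is still level with the plate 7 mm below the pin tip, so it is threaded. Lowering, pushing the pan down slowly to its stop.

Call:
jog_arm(offset=[[0,0.001,0.01],[0,0,0.01],[0,0,0.004],[0,0,0.004],[0,0,0.004],[0,0,0]], rotation=[[0,0,0],[0,0,0],[0,0,0],[0,0,0],[0,0,0],[0,0,0]])

```text
time_s: 9.52
tcp_pos: [0.645, 0.1422, 0.1052]
tcp_rot: [0.106, 0.994, -0.0, 0.0]
ft_force: [-0.0, 0.4, -1.6]
finger_gap: 0.0353
```

Call:
jog_arm(offset=[[0,0,0.003],[0,0,0]], rotation=[[0,0,0],[0,0,0]])

```text
time_s: 9.78
tcp_pos: [0.6452, 0.1422, 0.1024]
tcp_rot: [0.106, 0.994, 0.0, 0.0]
ft_force: [0.5, -0.6, -1.1]
finger_gap: 0.0351
```

```bash
python3 - <<'E'
from h import *
s=observe();c=capture('scene'); cv2.imwrite('pics/s7.png',cv2.resize(c['pixels'][170:260,260:420,::-1],None,fx=4,fy=4))
P=cloud(c)
for xy in [(.6437,.1423),(.598,-.07)]:
    d=np.hypot(P[...,0]-xy[0],P[...,1]-xy[1]); a=P[(d<.045)&(d>.012)&(P[...,2]>.07)&(P[...,2]<.125)]
    print(np.median(a[:,2]), np.percentile(a[:,2],[10,30,70]))
print(s['time_s'],s['tcp_pos'],s['ft_force'],s['finger_gap'])
E
```

```text
0.09461763415323843 [0.08693562 0.08904604 0.09892704]
0.10940666757485507 [0.10722038 0.10857317 0.1103132 ]
9.775 [0.64520952 0.1422041  0.1023847 ] [ 0.49650706 -0.64552487 -1.06209732] 0.03511161410793999
```

View pics/s7.png

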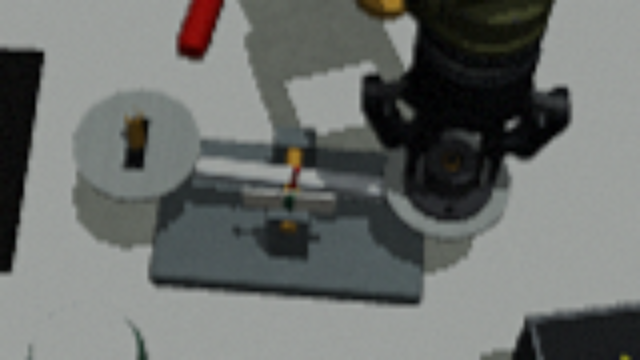

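The beam tilts as expected and the pin shows through the bore. A few more mm will bring it to the stop.

Call:
jog_arm(offset=[[0,0,0.0025],[0,0,0.002],[0,0,0]], rotation=[[0,0,0],[0,0,0],[0,0,0]])

```text
time_s: 10.2
tcp_pos: [0.6451, 0.1421, 0.0978]
tcp_rot: [0.106, 0.994, -0.0, 0.0]
ft_force: [-0.2, -1.5, -1.2]
finger_gap: 0.0353
```

Call:
jog_arm(offset=[[0,0,0],[0,0,0],[0,0,0]], rotation=[[0,0,0],[0,0,0],[0,0,0]], grip=0.3)

```text
time_s: 10.58
tcp_pos: [0.6451, 0.1423, 0.098]
tcp_rot: [0.106, 0.994, 0.0, 0.0]
ft_force: [0.1, -0.5, 0.5]
finger_gap: 0.0597
```

Call:
jog_arm(offset=[[0,0,-0.03],[0,0,-0.05],[0,0,-0.02],[-0.03,0,0],[0,0,0],[0,0,0]], rotation=[[0,0,0],[0,0,0],[0,0,0],[0,0,0],[0,0,0],[0,0,0]])

```text
time_s: 11.32
tcp_pos: [0.6734, 0.1359, 0.1964]
tcp_rot: [0.106, 0.994, -0.0, -0.001]
ft_force: [-0.8, -0.6, 0.2]
finger_gap: 0.0599
```

```bash
python3 - <<'E'
from h import *
import pickle
s=observe();c=capture('wrist'); save(c,'w8');pickle.dump((s,c),open('w8.pkl','wb'))
c2=capture('scene'); cv2.imwrite('pics/s8.png',cv2.resize(c2['pixels'][170:260,190:420,::-1],None,fx=3.4,fy=3.4))
P=cloud(c);P2=cloud(c2)
for xy in [(.6437,.1423),(.598,-.07)]:
  for Q in (P,P2):
    d=np.hypot(Q[...,0]-xy[0],Q[...,1]-xy[1]); a=Q[(d<.045)&(d>.034)&(Q[...,2]>.07)&(Q[...,2]<.125)]
    print(len(a),np.median(a[:,2]) if len(a) else 0)
    a=Q[(d<.03)&(Q[...,2]>.105)&(Q[...,2]<.17)]
    if len(a): print('  ',len(a),((a.max(0)+a.min(0))/2).round(4),np.ptp(a,axis=0).round(4),np.median(a[:,2]))
print(s['time_s'],s['tcp_pos'],s['ft_force'],s['finger_gap'])
E
```

```text
3473 0.08503478398631464
   1770 [0.6455 0.1418 0.1131] [0.0383 0.0372 0.0161] 0.11878069313356979
279 0.08376778181611011
   146 [0.6476 0.1425 0.1144] [0.0375 0.0371 0.0181] 0.11677021295005652
3768 0.11552020785426377
   4184 [ 0.598  -0.0698  0.134 ] [0.0597 0.0592 0.0416] 0.115874800181923
288 0.11410453415934363
   309 [ 0.5984 -0.0703  0.1321] [0.0561 0.0572 0.0441] 0.11487193646076743
11.325 [0.67344174 0.13589373 0.19637449] [-0.84127846 -0.56000801  0.21983511] 0.059896947567229034
```

View pics/w8.png

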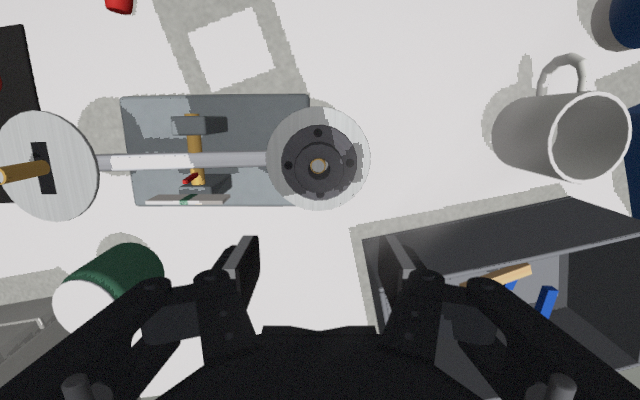

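View pics/s8.png

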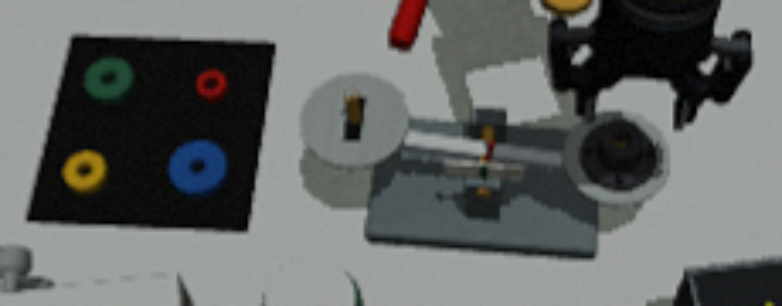

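The flange is seated: its hub top is at z 0.119 on a pan at 0.085, with the pin in the bore at (318,165). The weight pan has risen to 0.1155. Next I'll look at the slot pin.

Call:
jog_arm(offset=[[-0.0025,-0.054,0],[-0.0025,-0.054,0],[-0.0025,-0.054,0],[-0.0025,-0.054,0],[0,0,0],[0,0,0],[0,0,0]], rotation=[[0,0,0],[0,0,0],[0,0,0],[0,0,0],[0,0,0],[0,0,0],[0,0,0]], grip=0)

```text
time_s: 12.3
tcp_pos: [0.6385, -0.076, 0.1977]
tcp_rot: [0.105, 0.994, 0.0, -0.0]
ft_force: [-1.1, 0.5, 0.3]
finger_gap: 0.0854
```

```bash
python3 - <<'E'
from h import *
import pickle
s=observe();c=capture('wrist'); save(c,'w9');pickle.dump((s,c),open('w9.pkl','wb'))
t=s['tcp_pos'];P=cloud(c)
T=np.array([[-.9775,.211],[.211,.9775]])
d=np.hypot(P[...,0]-.598,P[...,1]+.07)
m=(d<.025)&(P[...,2]>.148)&(P[...,2]<.165)
a=P[m]; q=(a[:,:2]-t[:2])@T.T
print(len(a),((a.max(0)+a.min(0))/2).round(4),'tool',((q.max(0)+q.min(0))/2).round(4),np.ptp(q,axis=0).round(4),np.median(a[:,2]))
m=(d<.055)&(P[...,2]>.105)&(P[...,2]<.122)
a=P[m]; q=(a[:,:2]-t[:2])@T.T
print('pan',len(a),((a.max(0)+a.min(0))/2).round(4),'tool',((q.max(0)+q.min(0))/2).round(4),np.ptp(q,axis=0).round(4),np.median(a[:,2]))
for l in ['slot_mid','weight_pan']:
  for r in place_of('wrist',l): print(l,r['conf'],w(c,r['position']))
print(s['time_s'],t,s['qd'].round(3))
u,v=map(int,proj(c,[.598,-.07,.115]))
cv2.imwrite('pics/w9z.png',cv2.resize(c['pixels'][v-80:v+80,u-100:u+100,::-1],None,fx=3.6,fy=3.6,interpolation=cv2.INTER_CUBIC));print(u,v)
E
```

```text
94 [ 0.5968 -0.0715  0.1514] tool [ 0.0418 -0.0044] [0.0118 0.0114] 0.15310797209059562
pan 10997 [ 0.598  -0.072   0.1171] tool [ 0.0403 -0.0044] [0.0894 0.0897] 0.11574761435573272
slot_mid 0.88 [ 0.59794755 -0.07206063  0.11722608]
weight_pan 0.95 [ 0.59679377 -0.07169827  0.09350695]
weight_pan 0.36 [ 0.46955867 -0.29477984  0.00348287]
weight_pan 0.29 [ 0.59939833 -0.06868988  0.11804051]
12.3 [ 0.63848028 -0.07599806  0.19768271] [ 0.005  0.002 -0.001 -0.001 -0.001 -0.002]
315 151
```

View pics/w9z.png

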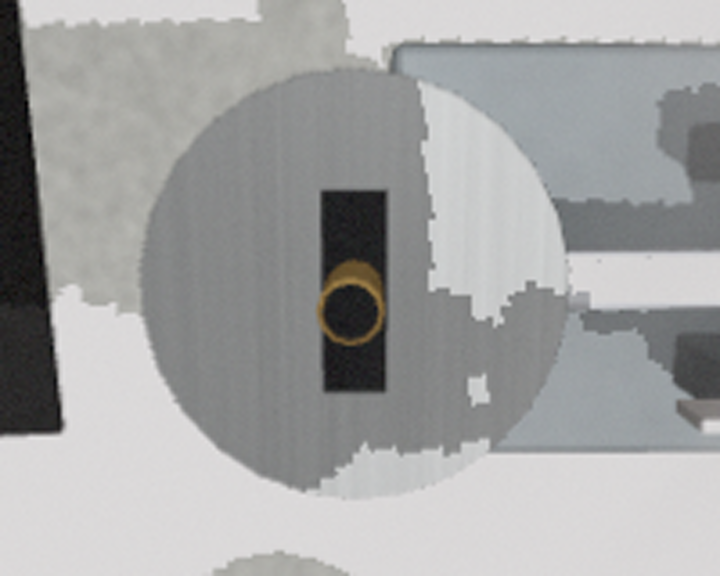

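The zoom shows the slot pin's brass-rimmed top at about (350,313), just off the middle of the slot. It is at (0.5968, −0.0715), top z 0.153, and the slot runs parallel to tool x. Next I'll view the weights.

Call:
jog_arm(offset=[[-0.0025,-0.051,0],[-0.0025,-0.051,0],[-0.0025,-0.05,0.02],[0,0,0.025],[0,0,0],[0,0,0],[0,0,0]], rotation=[[0,0,0],[0,0,0],[0,0,0],[0,0,0],[0,0,0],[0,0,0],[0,0,0]])

```text
time_s: 13.32
tcp_pos: [0.6148, -0.227, 0.1545]
tcp_rot: [0.106, 0.994, -0.0, 0.001]
ft_force: [-0.3, -1.4, 0.2]
finger_gap: 0.0852
```

```bash
cat > rings.py <<'E'
from h import *
import pickle,sys
s=observe();c=capture('wrist'); save(c,sys.argv[1]);pickle.dump((s,c),open(sys.argv[1]+'.pkl','wb'))
t=s['tcp_pos'];P=cloud(c)
T=np.array([[-.9775,.211],[.211,.9775]])
hsv=cv2.cvtColor(c['pixels'],cv2.COLOR_RGB2HSV)
H,S,V=[hsv[...,i].astype(int) for i in range(3)]
for n,hm in [('blue',(H>95)&(H<125)),('yellow',(H>20)&(H<35)),('green',(H>60)&(H<92)),('red',(H<8)|(H>172))]:
    m=hm&(S>110)&(V>40)&(np.hypot(P[...,0]-.518,P[...,1]+.257)<.15)&(P[...,2]>.015)&(P[...,2]<.027)
    m=m.astype(np.uint8); k,l,st,_=cv2.connectedComponentsWithStats(m)
    if k<2: print(n,'none'); continue
    i=1+np.argmax(st[1:,4]); a=P[l==i]; q=(a[:,:2]-t[:2])@T.T
    print(n,len(a),((a.max(0)+a.min(0))/2).round(4),'tool',((q.max(0)+q.min(0))/2).round(4),np.ptp(q,axis=0).round(4),np.median(a[:,2]).round(4))
print(s['time_s'],t)
E
python3 rings.py w10
```

```text
blue 2380 [ 0.5709 -0.2183  0.0185] tool [ 0.0447 -0.0009] [0.051  0.0518] 0.0193
yellow 1103 [ 0.5616 -0.3192  0.0181] tool [ 0.0322 -0.1009] [0.0375 0.0376] 0.0191
green 5 [ 0.4864 -0.2888  0.0172] tool [ 0.1124 -0.0875] [0.0018 0.0024] 0.0168
red 763 [ 0.4853 -0.2046  0.0183] tool [ 0.1311 -0.0053] [0.0287 0.0276] 0.0192
13.325 [ 0.61475819 -0.2270114   0.15453215]
```

View pics/w10.png

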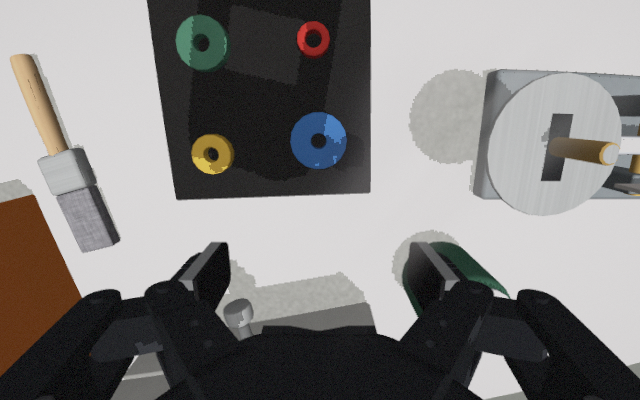

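The rings show in view: blue (318,141), yellow (212,154), green (201,42), red (313,38). I'll move over the blue 200 g ring.

Call:
jog_arm(offset=[[0.0445,-0.001,0.01],[0,0,0.05],[0,0,0.04],[0,0,0],[0,0,0]], rotation=[[0,0,0],[0,0,0],[0,0,0],[0,0,0],[0,0,0]])

```text
time_s: 14.0
tcp_pos: [0.5714, -0.2195, 0.055]
tcp_rot: [0.106, 0.994, -0.001, 0.001]
ft_force: [-0.3, -0.5, 1.0]
finger_gap: 0.0852
```

```bash
python3 rings.py w11
```

```text
blue 4718 [ 0.5708 -0.2186  0.0185] tool [0.0005 0.0009] [0.0526 0.0519] 0.0193
yellow 2105 [ 0.5621 -0.3191  0.0183] tool [-0.012  -0.0992] [0.038  0.0371] 0.0191
green 5 [ 0.4629 -0.2778  0.0162] tool [ 0.0939 -0.0798] [0.001  0.0006] 0.016
red 1588 [ 0.4849 -0.2046  0.0185] tool [ 0.0878 -0.0034] [0.0282 0.0285] 0.0192
14.0 [ 0.57144748 -0.21951474  0.05495983]
```

View pics/w11.png

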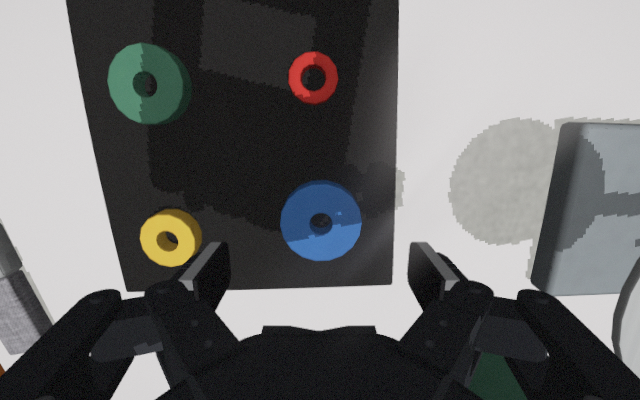

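The blue ring is centred to within 1 mm. Descending and gripping.

Call:
jog_arm(offset=[[0.0005,0.001,0.035],[0,0,0.015],[0,0,0],[0,0,0]], rotation=[[0,0,0],[0,0,0],[0,0,0],[0,0,0]])

```text
time_s: 14.55
tcp_pos: [0.5708, -0.2185, 0.0043]
tcp_rot: [0.106, 0.994, -0.0, 0.001]
ft_force: [0.4, -0.2, 0.6]
finger_gap: 0.0855
```

Call:
jog_arm(offset=[[0,0,0],[0,0,0],[0,0,0]], rotation=[[0,0,0],[0,0,0],[0,0,0]], grip=0.6, grip_force=30)

```text
time_s: 14.92
tcp_pos: [0.5704, -0.2182, 0.0042]
tcp_rot: [0.106, 0.994, -0.0, 0.001]
ft_force: [-1.2, -0.3, 6.7]
finger_gap: 0.0518
```

```bash
python3 rings.py w12; python3 -c "
from h import *
s=observe();print(s['finger_gap'],s['ft_force'])"
```

```text
blue 8228 [ 0.571  -0.2189  0.0182] tool [-0.0006 -0.0004] [0.0521 0.0521] 0.0193
yellow 2768 [ 0.5593 -0.3188  0.018 ] tool [-0.0116 -0.1001] [0.0354 0.0377] 0.0191
green 9 [ 0.4742 -0.2784  0.017 ] tool [ 0.0812 -0.0791] [0.0018 0.0019] 0.017
red 3167 [ 0.485  -0.2044  0.0184] tool [ 0.0863 -0.0043] [0.0284 0.0281] 0.0192
14.925 [ 0.57043852 -0.21817936  0.00415036]
0.051690801773928756 [-1.67085967  2.08151977  5.42471837]
```

View pics/w12.png

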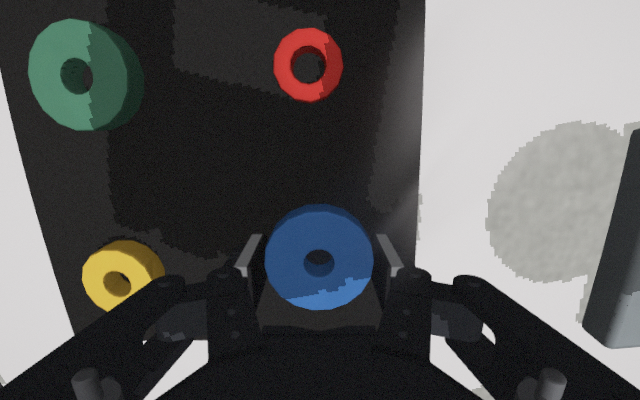

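The z force of about 6 N says the tips swung down onto the mat. I'll regrip 2.5 mm higher so they stay clear of the ring's underside.

Call:
jog_arm(offset=[[0,0,-0.0025],[0,0,0]], rotation=[[0,0,0],[0,0,0]], grip=0.25)

```text
time_s: 15.22
tcp_pos: [0.5697, -0.2181, 0.0054]
tcp_rot: [0.106, 0.994, -0.0, 0.0]
ft_force: [0.3, 0.3, -0.0]
finger_gap: 0.0644
```

Call:
jog_arm(offset=[[0,0,0],[0,0,0],[0,0,0]], rotation=[[0,0,0],[0,0,0],[0,0,0]], grip=0.6, grip_force=40)

```text
time_s: 15.6
tcp_pos: [0.5698, -0.2182, 0.0057]
tcp_rot: [0.106, 0.994, -0.0, 0.0]
ft_force: [-2.1, 0.3, 5.7]
finger_gap: 0.0515
```

Call:
jog_arm(offset=[[0,0,-0.02],[0,0,-0.055],[0,0,-0.055],[0,0,-0.05],[-0.012,0.05,0],[-0.012,0.05,0],[-0.012,0.049,0],[0,0,0],[0,0,0],[0,0,0]], rotation=[[0,0,0],[0,0,0],[0,0,0],[0,0,0],[0,0,0],[0,0,0],[0,0,0],[0,0,0],[0,0,0],[0,0,0]])

```text
time_s: 16.85
tcp_pos: [0.6358, -0.081, 0.1853]
tcp_rot: [0.107, 0.994, -0.0, -0.0]
ft_force: [0.8, -0.6, -1.8]
finger_gap: 0.051
```

```bash
cat > inhand.py <<'E'
from h import *
import pickle,sys
n=sys.argv[1]; col=sys.argv[2]; zp=float(sys.argv[3]) # pin top z
s=observe();c=capture('wrist'); save(c,n);pickle.dump((s,c),open(n+'.pkl','wb'))
t=s['tcp_pos'];P=cloud(c)
T=np.array([[-.9775,.211],[.211,.9775]])
hsv=cv2.cvtColor(c['pixels'],cv2.COLOR_RGB2HSV); H,S,V=[hsv[...,i].astype(int) for i in range(3)]
hm={'blue':(H>95)&(H<125),'yellow':(H>20)&(H<35),'green':(H>60)&(H<92),'red':(H<8)|(H>172)}[col]
d=np.hypot(P[...,0]-t[0],P[...,1]-t[1])
a=P[hm&(S>90)&(d<.035)&(P[...,2]>t[2]-.01)]
zt=np.median(a[a[:,2]>t[2]+.008][:,2]); a=a[a[:,2]>zt-.003]
q=(a[:,:2]-t[:2])@T.T
A=np.c_[a[:,:2]-a[:,:2].mean(0),np.ones(len(a))]; pl=np.linalg.lstsq(A,a[:,2],rcond=None)[0]
print('ring',len(a),'tool',((q.max(0)+q.min(0))/2).round(4),np.ptp(q,axis=0).round(4),'top-tcp',(zt-t[2]).round(4),'slopes',pl[:2].round(3))
d=np.hypot(P[...,0]-.5968,P[...,1]+.0715)
a=P[(d<.02)&(P[...,2]>zp-.003)&(P[...,2]<zp+.008)]; q=(a[:,:2]-t[:2])@T.T
if len(a): print('pin',len(a),((a.max(0)+a.min(0))/2).round(4),'tool',((q.max(0)+q.min(0))/2).round(4),np.ptp(q,axis=0).round(4),np.median(a[:,2]))
a=P[(d<.045)&(d>.012)&(P[...,2]>.07)&(P[...,2]<.125)]; print('pan z',len(a),np.median(a[:,2]) if len(a) else 0)
print(s['time_s'],t,s['ft_force'],s['finger_gap'])
E
python3 inhand.py w13 blue .1535
```

```text
ring 8395 tool [-0.0013 -0.0001] [0.0522 0.0652] top-tcp 0.0135 slopes [-0.371  0.104]
pin 100 [ 0.597  -0.0716  0.153 ] tool [0.04  0.001] [0.0118 0.0112] 0.15302029552841373
pan z 11001 0.11575157297168018
16.85 [ 0.63584942 -0.08098145  0.18531701] [ 0.80221256 -0.55564976 -1.80906677] 0.051036057070532596
```

View pics/w13.png

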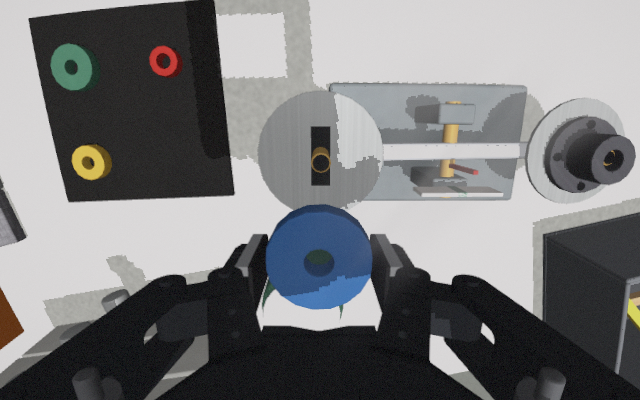

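The in-hand ring is at tool (−1.3, 0) mm and the pin at (40.0, 1.0), so I shift by (41.3, 1.0) mm and approach.

Call:
jog_arm(offset=[[0.0413,0.001,0],[0,0,0.02],[0,0,0],[0,0,0],[0,0,0]], rotation=[[0,0,0],[0,0,0],[0,0,0],[0,0,0],[0,0,0]])

```text
time_s: 17.52
tcp_pos: [0.5971, -0.0706, 0.166]
tcp_rot: [0.106, 0.994, -0.0, 0.001]
ft_force: [0.1, 0.4, -2.0]
finger_gap: 0.0509
```

Call:
jog_arm(offset=[[0,0,0.006],[0,0,0.004],[0,0,0.004],[0,0,0]], rotation=[[0,0,0],[0,0,0],[0,0,0],[0,0,0]])

```text
time_s: 18.02
tcp_pos: [0.5958, -0.0702, 0.1506]
tcp_rot: [0.106, 0.994, 0.0, -0.001]
ft_force: [-0.7, -0.6, -2.5]
finger_gap: 0.0507
```

```bash
python3 inhand.py w14 blue .1535; python3 - <<'E'
from h import *
c=capture('scene'); cv2.imwrite('pics/s14.png',cv2.resize(c['pixels'][160:260,240:420,::-1],None,fx=4,fy=4))
E
```

```text
ring 8468 tool [-0.0015 -0.0003] [0.0524 0.0668] top-tcp 0.0135 slopes [-0.393  0.034]
pin 317 [ 0.601  -0.071   0.1562] tool [-0.0048 -0.0002] [0.0093 0.0137] 0.15634626674866542
pan z 6942 0.1157552374277319
18.025 [ 0.59584487 -0.07015086  0.1506222 ] [-0.66917761 -0.58461982 -2.54950522] 0.0506857474826222
```

View pics/w14.png

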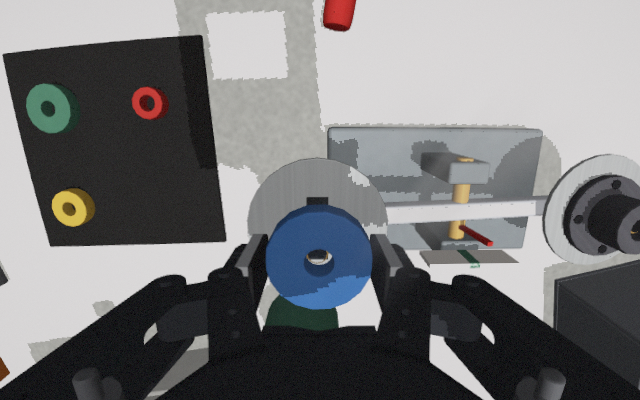

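View pics/s14.png

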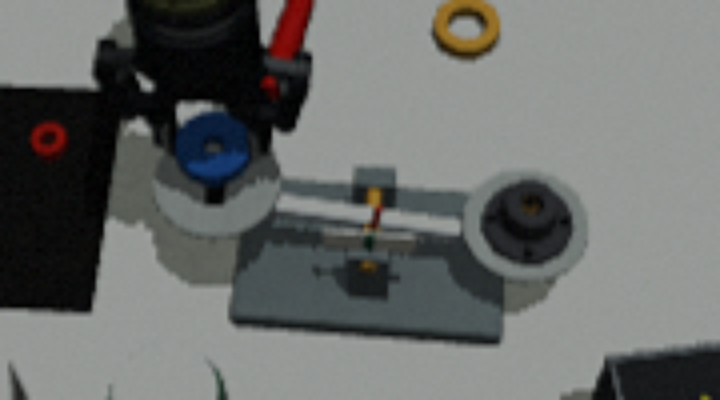

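```bash
python3 - <<'E'
from h import *
import pickle
s,c=pickle.load(open('w14.pkl','rb'))
cv2.imwrite('pics/w14z.png',cv2.resize(c['pixels'][180:320,250:390,::-1],None,fx=4,fy=4,interpolation=cv2.INTER_CUBIC))
P=cloud(c); r=c['range_z']
for v in range(246,272,3): print(v,[(tuple(c['pixels'][v,u]//1), round(float(P[v,u,2]),3)) for u in (306,312,318,324,330)])
E
```

```text
246 [((np.uint8(50), np.uint8(81), np.uint8(126)), 0.164), ((np.uint8(52), np.uint8(81), np.uint8(126)), 0.163), ((np.uint8(47), np.uint8(80), np.uint8(124)), 0.165), ((np.uint8(54), np.uint8(84), np.uint8(128)), 0.164), ((np.uint8(47), np.uint8(82), np.uint8(123)), 0.164)]
249 [((np.uint8(52), np.uint8(82), np.uint8(126)), 0.164), ((np.uint8(48), np.uint8(80), np.uint8(121)), 0.165), ((np.uint8(43), np.uint8(61), np.uint8(89)), 0.163), ((np.uint8(50), np.uint8(75), np.uint8(116)), 0.164), ((np.uint8(52), np.uint8(80), np.uint8(125)), 0.165)]
252 [((np.uint8(46), np.uint8(78), np.uint8(121)), 0.163), ((np.uint8(29), np.uint8(33), np.uint8(38)), 0.116), ((np.uint8(33), np.uint8(34), np.uint8(43)), 0.116), ((np.uint8(36), np.uint8(37), np.uint8(44)), 0.116), ((np.uint8(49), np.uint8(77), np.uint8(119)), 0.163)]
255 [((np.uint8(75), np.uint8(78), np.uint8(84)), 0.162), ((np.uint8(32), np.uint8(37), np.uint8(39)), 0.116), ((np.uint8(29), np.uint8(33), np.uint8(41)), 0.117), ((np.uint8(46), np.uint8(49), np.uint8(54)), 0.116), ((np.uint8(192), np.uint8(194), np.uint8(193)), 0.115)]
258 [(
[... 658 characters left out ...]
(np.uint8(162), np.uint8(165), np.uint8(167)), 0.116), ((np.uint8(39), np.uint8(54), np.uint8(79)), 0.152), ((np.uint8(32), np.uint8(49), np.uint8(74)), 0.157)]
267 [((np.uint8(37), np.uint8(51), np.uint8(78)), 0.161), ((np.uint8(29), np.uint8(49), np.uint8(77)), 0.155), ((np.uint8(34), np.uint8(53), np.uint8(80)), 0.154), ((np.uint8(35), np.uint8(55), np.uint8(81)), 0.156), ((np.uint8(32), np.uint8(47), np.uint8(75)), 0.159)]
270 [((np.uint8(36), np.uint8(61), np.uint8(98)), 0.162), ((np.uint8(31), np.uint8(49), np.uint8(80)), 0.158), ((np.uint8(25), np.uint8(49), np.uint8(78)), 0.157), ((np.uint8(39), np.uint8(53), np.uint8(81)), 0.159), ((np.uint8(27), np.uint8(46), np.uint8(75)), 0.162)]
```

View pics/w14z.png

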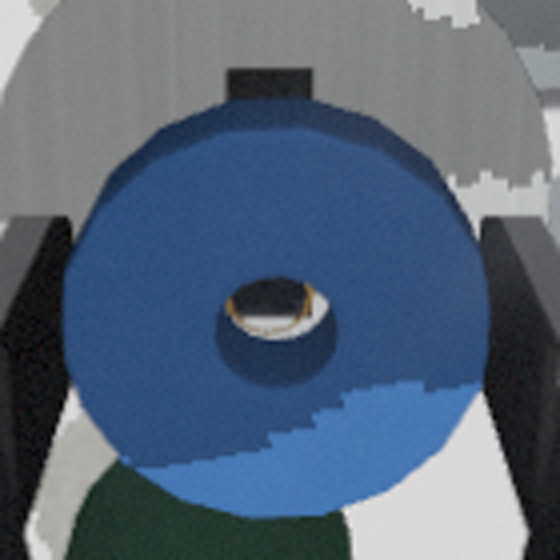

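Through the bore the brass pin's rim is visible, offset slightly left, with no contact force and the pan still at 0.1157. The ring is over the pin tip. I'll nudge −0.7 mm in y and lower.

Call:
jog_arm(offset=[[0,-0.0007,0],[0,0,0.006],[0,0,0.008],[0,0,0.008],[0,0,0]], rotation=[[0,0,0],[0,0,0],[0,0,0],[0,0,0],[0,0,0]])

```text
time_s: 18.75
tcp_pos: [0.5952, -0.0708, 0.1278]
tcp_rot: [0.106, 0.994, 0.0, -0.001]
ft_force: [0.8, 0.5, -2.4]
finger_gap: 0.051
```

```bash
python3 inhand.py w15 blue .1535; python3 - <<'E'
from h import *
import pickle
s,c=pickle.load(open('w15.pkl','rb'))
cv2.imwrite('pics/w15z.png',cv2.resize(c['pixels'][150:320,200:440,::-1],None,fx=3,fy=3,interpolation=cv2.INTER_CUBIC))
E
```

```text
ring 8356 tool [-0.0014 -0.0001] [0.0524 0.0661] top-tcp 0.0135 slopes [-0.388  0.11 ]
pin 204 [ 0.5967 -0.0715  0.1526] tool [-0.0016 -0.0004] [0.0122 0.0116] 0.15278870952857845
pan z 7364 0.11571450432680301
18.75 [ 0.59519967 -0.0707823   0.1277936 ] [ 0.80342249  0.45253198 -2.40891911] 0.051019367318769035
```

View pics/w15z.png

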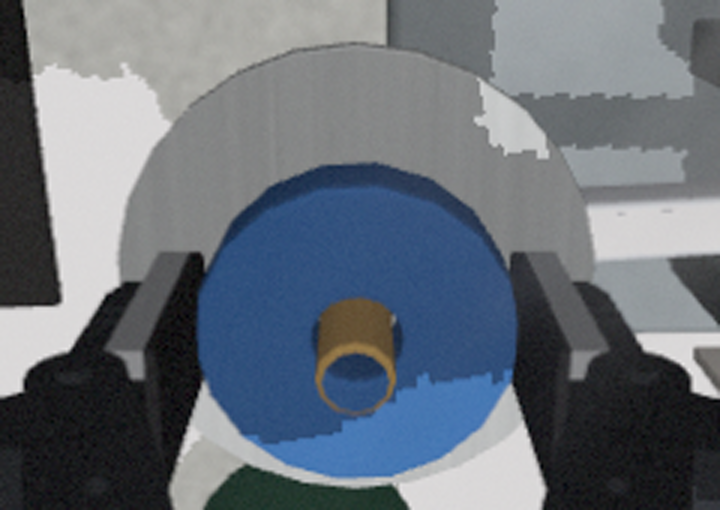

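The ring is threaded cleanly, with the pin through the bore at (355,360). Lowering to the pan.

Call:
jog_arm(offset=[[0,0,0.006],[0,0,0.004],[0,0,0.0015],[0,0,0.001],[0,0,0]], rotation=[[0,0,0],[0,0,0],[0,0,0],[0,0,0],[0,0,0]])

```text
time_s: 19.42
tcp_pos: [0.5961, -0.071, 0.1169]
tcp_rot: [0.106, 0.994, -0.0, 0.0]
ft_force: [-0.6, -0.2, -1.7]
finger_gap: 0.0517
```

```bash
python3 inhand.py w16 blue .1535
```

```text
ring 8075 tool [-0.0013  0.0003] [0.0524 0.0658] top-tcp 0.0135 slopes [-0.384  0.079]
pin 226 [ 0.5969 -0.0716  0.1527] tool [-0.0009 -0.0004] [0.0127 0.0115] 0.15300012724331838
pan z 9302 0.11575486174888186
19.425 [ 0.59610342 -0.07095623  0.11686073] [-0.5936237  -0.19572046 -1.68778492] 0.05173141399965863
```

Call:
jog_arm(offset=[[0,0,0.0015],[0,0,0]], rotation=[[0,0,0],[0,0,0]])

```text
time_s: 19.73
tcp_pos: [0.5963, -0.071, 0.1155]
tcp_rot: [0.106, 0.994, -0.0, 0.0]
ft_force: [-0.4, -0.4, -0.8]
finger_gap: 0.051
```

Call:
jog_arm(offset=[[0,0,0],[0,0,0],[0,0,0]], rotation=[[0,0,0],[0,0,0],[0,0,0]], grip=0.15)

```text
time_s: 20.1
tcp_pos: [0.5962, -0.071, 0.1156]
tcp_rot: [0.106, 0.994, -0.0, 0.0]
ft_force: [0.2, -0.3, 0.6]
finger_gap: 0.0727
```

Call:
jog_arm(offset=[[0,0,-0.04],[0,0,-0.045],[-0.035,0,0],[0,0,0],[0,0,0],[0,0,0]], rotation=[[0,0,0],[0,0,0],[0,0,0],[0,0,0],[0,0,0],[0,0,0]])

```text
time_s: 20.85
tcp_pos: [0.6293, -0.0781, 0.1994]
tcp_rot: [0.106, 0.994, 0.0, -0.001]
ft_force: [-0.4, -0.2, 0.1]
finger_gap: 0.0726
```

```bash
cat > tilt.py <<'E'
from h import *
import sys
n=sys.argv[1]
s=observe();c=capture('wrist'); save(c,n);c2=capture('scene');c3=capture('top')
cv2.imwrite('pics/%ss.png'%n,cv2.resize(c2['pixels'][170:260,190:420,::-1],None,fx=3.4,fy=3.4,interpolation=cv2.INTER_CUBIC))
for nm,c in (('wrist',c),('scene',c2),('top',c3)):
  Q=cloud(c); z=[]
  for xy in [(.644,.1423),(.5972,-.0715)]:
    d=np.hypot(Q[...,0]-xy[0],Q[...,1]-xy[1]); a=Q[(d<.043)&(d>.035)&(Q[...,2]>.07)&(Q[...,2]<.125)]
    z.append(np.median(a[:,2]) if len(a)>20 else np.nan)
  d=z[0]-z[1]; tl=d/.22; print(nm,np.round(z,4),'tilt',round(tl,4),'g (right-left)',round(tl/.0008,1))
print(s['time_s'],s['tcp_pos'],s['ft_force'],s['finger_gap'])
E
python3 tilt.py w17
```

```text
wrist [0.0948 0.1059] tilt -0.0503 g (right-left) -62.8
scene [0.0934 0.1045] tilt -0.0504 g (right-left) -63.0
top [0.0954 0.1065] tilt -0.0504 g (right-left) -62.9
20.85 [ 0.6293038  -0.07809602  0.19942598] [-0.40250967 -0.17594516  0.06868768] 0.07259392783194218
```

View pics/w17.png

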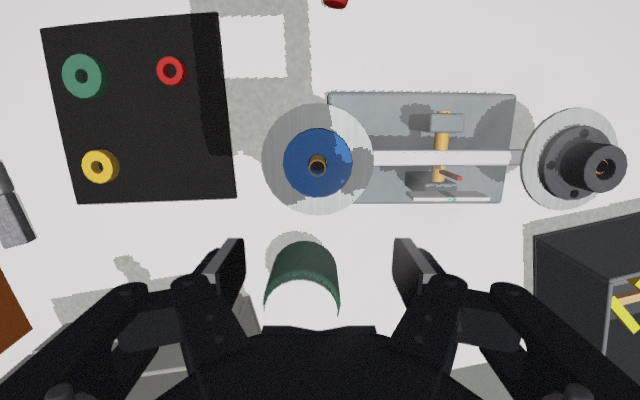

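View pics/w17s.png

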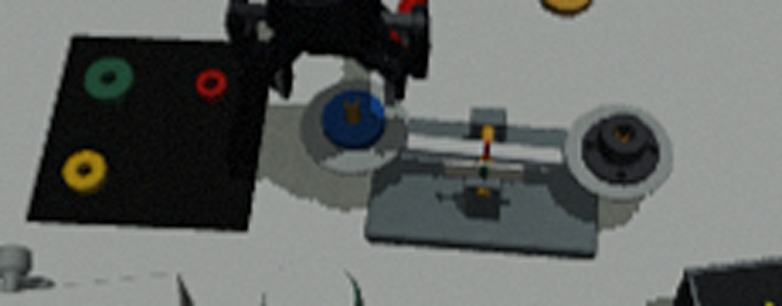

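The blue ring is seated with the pin through its bore at (317,165). All three cameras agree on a tilt of −0.0504, about 63 g short, so the flange is about 263 g and the 50 g ring is the nearest addition. I'll go to red and recheck the tilt once it has settled.

Call:
jog_arm(offset=[[0.0286,-0.0385,0],[0.0286,-0.0385,0],[0.0286,-0.0385,0],[0.0286,-0.0385,0],[0,0,0.05],[0,0,0.05],[0,0,0.04],[0,0,0],[0,0,0]], rotation=[[0,0,0],[0,0,0],[0,0,0],[0,0,0],[0,0,0],[0,0,0],[0,0,0],[0,0,0],[0,0,0]], grip=0)

```text
time_s: 22.12
tcp_pos: [0.4869, -0.2052, 0.062]
tcp_rot: [0.106, 0.994, -0.0, 0.001]
ft_force: [-0.1, 0.7, 0.3]
finger_gap: 0.0858
```

```bash
python3 rings.py w18; python3 tilt.py w18b
```

```text
blue none
yellow none
green 4 [ 0.4452 -0.2929  0.0161] tool [ 0.0223 -0.0945] [0.0009 0.0009] 0.0159
red 1124 [ 0.4846 -0.2046  0.0185] tool [0.0023 0.0004] [0.0281 0.0284] 0.0191
22.125 [ 0.48694752 -0.20519838  0.06203272]
wrist [   nan 0.1059] tilt nan g (right-left) nan
scene [0.0934 0.1044] tilt -0.0499 g (right-left) -62.4
top [0.0957 0.1065] tilt -0.0494 g (right-left) -61.7
22.175 [ 0.4875303  -0.20548941  0.06281379] [ 0.47103822  0.1556156  -1.12340741] 0.08557248309061903
```

View pics/w18.png

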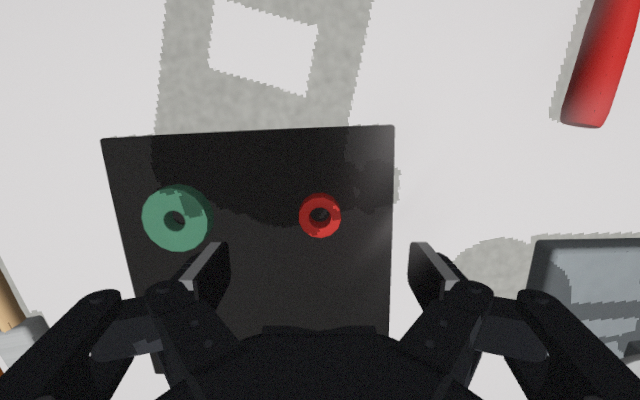

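The settled tilt confirms about 62 g short. The red ring is at (320,215), 3 mm off. Descend and grip.

Call:
jog_arm(offset=[[0.003,0.0003,0.02],[0,0,0.025],[0,0,0.009],[0,0,0],[0,0,0]], rotation=[[0,0,0],[0,0,0],[0,0,0],[0,0,0],[0,0,0]], grip=0.3)

```text
time_s: 22.95
tcp_pos: [0.484, -0.2043, 0.0076]
tcp_rot: [0.106, 0.994, -0.0, 0.001]
ft_force: [-0.2, -0.6, 0.3]
finger_gap: 0.0597
```

```bash
python3 rings.py w19
```

```text
blue none
yellow 407 [ 0.5493 -0.3181  0.0179] tool [-0.0877 -0.0971] [0.0135 0.0232] 0.0188
green 10 [ 0.4516 -0.2835  0.0174] tool [ 0.0149 -0.0844] [0.0016 0.0028] 0.0175
red 2016 [ 0.4847 -0.2046  0.018 ] tool [-0.0007  0.    ] [0.0286 0.0285] 0.0191
22.95 [ 0.4839854  -0.20426265  0.00755953]
```

View pics/w19.png

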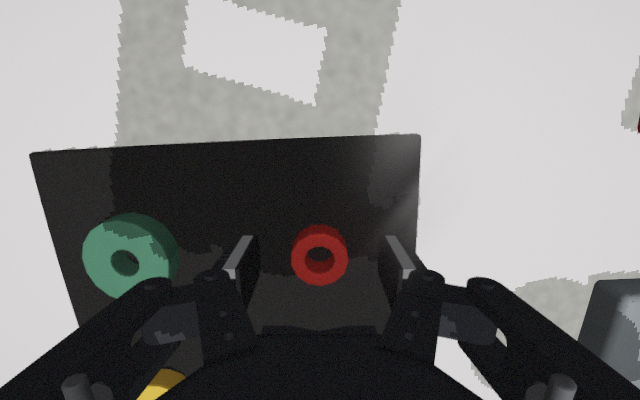

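Call:
jog_arm(offset=[[-0.0007,0,0],[0,0,0],[0,0,0],[0,0,0]], rotation=[[0,0,0],[0,0,0],[0,0,0],[0,0,0]], grip=0.9, grip_force=30)

```text
time_s: 23.5
tcp_pos: [0.4843, -0.2042, 0.0071]
tcp_rot: [0.106, 0.994, -0.0, 0.001]
ft_force: [-1.3, 0.6, 6.2]
finger_gap: 0.0275
```

Call:
jog_arm(offset=[[0,0,-0.02],[0,0,-0.05],[0,0,-0.055],[0,0,-0.05],[-0.0305,0.0384,0],[-0.0305,0.0384,0],[-0.0305,0.0384,0],[-0.0305,0.0384,0],[0,0,0],[0,0,0],[0,0,0],[0,0,0]], rotation=[[0,0,0],[0,0,0],[0,0,0],[0,0,0],[0,0,0],[0,0,0],[0,0,0],[0,0,0],[0,0,0],[0,0,0],[0,0,0],[0,0,0]])

```text
time_s: 25.0
tcp_pos: [0.6348, -0.0804, 0.1814]
tcp_rot: [0.107, 0.994, -0.0, 0.0]
ft_force: [0.2, -0.4, -1.0]
finger_gap: 0.0272
```

```bash
python3 inhand.py w20 red .144
```

```text
ring 1931 tool [0.0028 0.0007] [0.0352 0.0654] top-tcp 0.0119 slopes [-0.134  0.008]
pin 95 [ 0.5967 -0.0725  0.1431] tool [ 0.039  -0.0005] [0.0117 0.011 ] 0.1433795830914247
pan z 10581 0.10636430432208654
25.0 [ 0.6348288  -0.08036326  0.18141794] [ 0.17804546 -0.44755928 -1.00875314] 0.027158882024161893
```

View pics/w20.png

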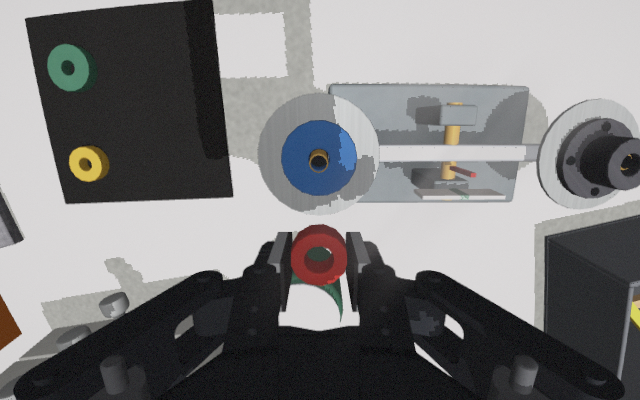

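```bash
python3 - <<'E'
from h import *
import pickle
T=np.array([[-.9775,.211],[.211,.9775]])
s,c=pickle.load(open('w20.pkl','rb'));P=cloud(c);t=s['tcp_pos']
hsv=cv2.cvtColor(c['pixels'],cv2.COLOR_RGB2HSV); H,S,V=[hsv[...,i].astype(int) for i in range(3)]
m=((H<8)|(H>172))&(S>130)&(V>60)&(np.abs(P[...,2]-t[2]-.0115)<.003)
k,l,st,_=cv2.connectedComponentsWithStats(m.astype(np.uint8)); i=1+np.argmax(st[1:,4]); a=P[l==i]; q=(a[:,:2]-t[:2])@T.T
print(len(a),((q.max(0)+q.min(0))/2).round(4),np.ptp(q,axis=0).round(4),np.median(a[:,2])-t[2],st[i])
# plane
A=np.c_[q,np.ones(len(q))]; print(np.linalg.lstsq(A,a[:,2],rcond=None)[0])
cv2.imwrite('pics/w20z.png',cv2.resize(c['pixels'][120:320,230:410,::-1],None,fx=3,fy=3,interpolation=cv2.INTER_CUBIC))
E
```

```text
1832 [-0.0005 -0.0002] [0.0285 0.0268] 0.0119066386824761 [ 291  230   56   56 1832]
[-0.00140665  0.00861524  0.19324735]
```

View pics/w20z.png

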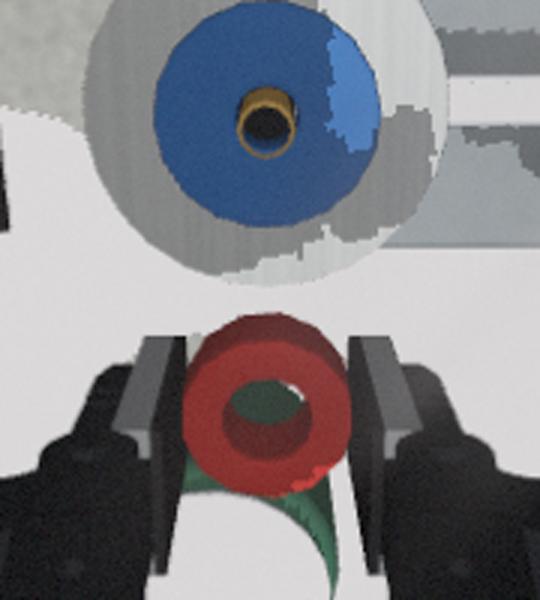

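The red ring is level at tool (−0.5, −0.2) mm and the pin is at (39.1, −0.5). Approach.

Call:
jog_arm(offset=[[0.0395,-0.0003,0],[0,0,0.025],[0,0,0],[0,0,0],[0,0,0]], rotation=[[0,0,0],[0,0,0],[0,0,0],[0,0,0],[0,0,0]])

```text
time_s: 25.68
tcp_pos: [0.5976, -0.0718, 0.1576]
tcp_rot: [0.106, 0.994, -0.0, 0.001]
ft_force: [0.7, 0.7, -1.0]
finger_gap: 0.0271
```

Call:
jog_arm(offset=[[0,0,0.006],[0,0,0.004],[0,0,0.003],[0,0,0]], rotation=[[0,0,0],[0,0,0],[0,0,0],[0,0,0]])

```text
time_s: 26.18
tcp_pos: [0.5965, -0.0714, 0.1427]
tcp_rot: [0.106, 0.994, 0.0, -0.0]
ft_force: [0.2, -0.2, -0.8]
finger_gap: 0.0275
```

```bash
python3 - <<'E'
from h import *
s=observe(); c=capture('wrist'); P=cloud(c)
cv2.imwrite('pics/w21z.png',cv2.resize(c['pixels'][170:320,230:410,::-1],None,fx=4,fy=4,interpolation=cv2.INTER_CUBIC))
d=np.hypot(P[...,0]-.5972,P[...,1]+.0715);a=P[(d<.043)&(d>.030)&(P[...,2]>.07)&(P[...,2]<.125)]; print(np.median(a[:,2]))
print(s['time_s'],s['tcp_pos'],s['ft_force'])
E
```

```text
0.10596413533839838
26.175 [ 0.59648471 -0.0714233   0.14274917] [ 0.24026471 -0.19227216 -0.79679312]
```

View pics/w21z.png

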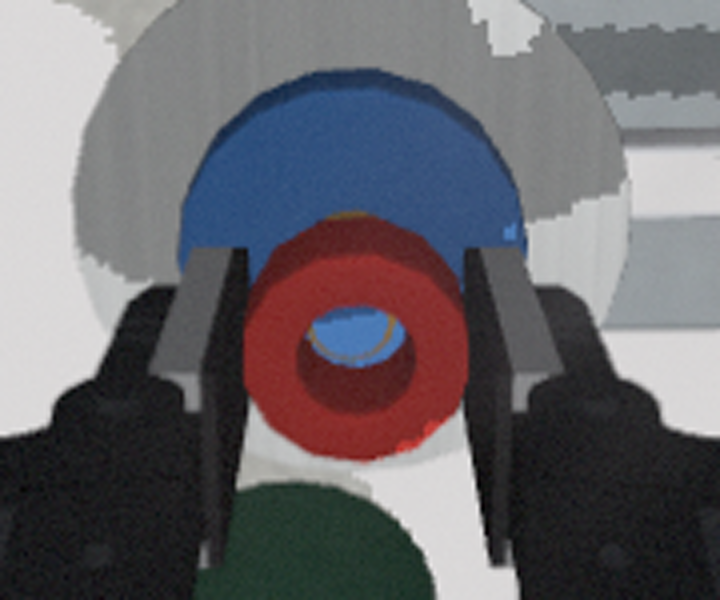

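The brass rim is concentric in the bore and there is no force. Lowering to just about the balanced height.

Call:
jog_arm(offset=[[0,0,0.006],[0,0,0.006],[0,0,0.004],[0,0,0.003],[0,0,0.002],[0,0,0.002],[0,0,0.0015],[0,0,0],[0,0,0]], rotation=[[0,0,0],[0,0,0],[0,0,0],[0,0,0],[0,0,0],[0,0,0],[0,0,0],[0,0,0],[0,0,0]])

```text
time_s: 27.35
tcp_pos: [0.5968, -0.0715, 0.1189]
tcp_rot: [0.106, 0.994, -0.0, 0.0]
ft_force: [0.1, 0.6, -0.2]
finger_gap: 0.0275
```

```bash
python3 - <<'E'
from h import *
s=observe(); c=capture('wrist'); P=cloud(c)
cv2.imwrite('pics/w22z.png',cv2.resize(c['pixels'][170:320,230:410,::-1],None,fx=4,fy=4,interpolation=cv2.INTER_CUBIC))
d=np.hypot(P[...,0]-.5972,P[...,1]+.0715);a=P[(d<.043)&(d>.030)&(P[...,2]>.07)&(P[...,2]<.125)]; print(np.median(a[:,2]))
print(s['time_s'],s['tcp_pos'],s['ft_force'])
E
```

```text
0.10316053354079899
27.35 [ 0.59680271 -0.07153253  0.1189446 ] [ 0.06558914  0.64081671 -0.23337225]
```

View pics/w22z.png

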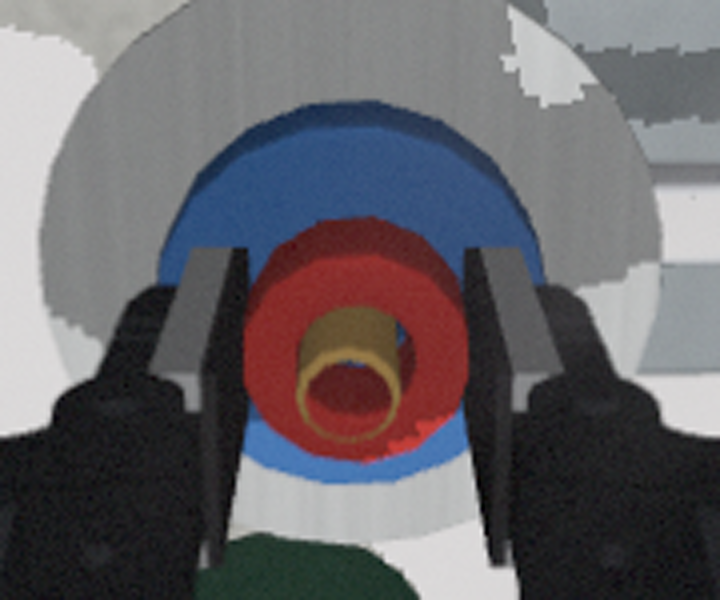

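The pan is following (0.1032), so the ring rests on the blue one. I'll go slightly lower and release.

Call:
jog_arm(offset=[[0,0,0.0015],[0,0,0]], rotation=[[0,0,0],[0,0,0]])

```text
time_s: 27.65
tcp_pos: [0.5968, -0.0715, 0.1172]
tcp_rot: [0.106, 0.994, 0.0, 0.0]
ft_force: [0.4, 0.1, -0.6]
finger_gap: 0.0277
```

Call:
jog_arm(offset=[[0,0,0],[0,0,0],[0,0,0]], rotation=[[0,0,0],[0,0,0],[0,0,0]], grip=0.4)

```text
time_s: 28.02
tcp_pos: [0.5968, -0.0715, 0.1174]
tcp_rot: [0.106, 0.994, 0.0, 0.0]
ft_force: [-0.4, -0.0, 0.8]
finger_gap: 0.0512
```

Call:
jog_arm(offset=[[0,0,-0.03],[0,0,-0.05],[-0.03,0,-0.02],[0,0,0],[0,0,0],[0,0,0],[0,0,0],[0,0,0],[0,0,0]], rotation=[[0,0,0],[0,0,0],[0,0,0],[0,0,0],[0,0,0],[0,0,0],[0,0,0],[0,0,0],[0,0,0]])

```text
time_s: 29.15
tcp_pos: [0.626, -0.0778, 0.2172]
tcp_rot: [0.106, 0.994, 0.0, -0.0]
ft_force: [-0.1, 0.2, -0.8]
finger_gap: 0.0511
```

```bash
python3 tilt.py w23
```

```text
wrist [0.0992 0.1016] tilt -0.0107 g (right-left) -13.3
scene [0.0978 0.1003] tilt -0.0113 g (right-left) -14.2
top [0.0998 0.104 ] tilt -0.019 g (right-left) -23.8
29.15 [ 0.6259516  -0.07781322  0.21719731] [-0.0515092   0.16807931 -0.81486824] 0.05106888890383642
```

View pics/w23.png

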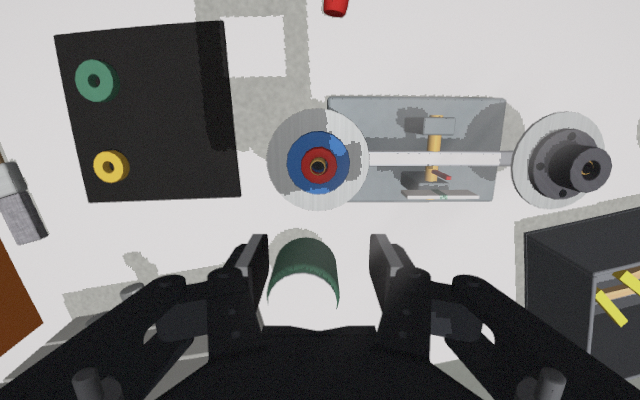

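View pics/w23s.png

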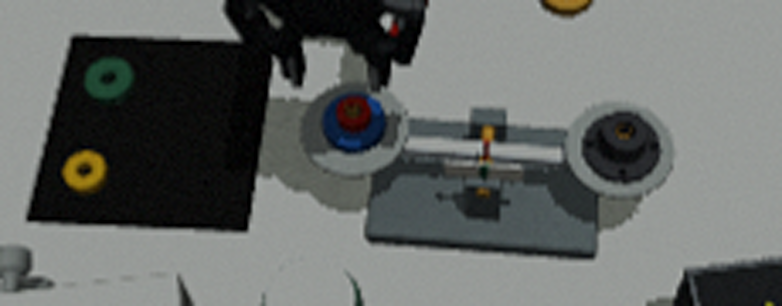

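The red ring is seated over the blue one. Beam tilt is −0.011 (about 13 g short), which is the nearest these weights allow, since the next step would be about 37 g over. I'll back off and check flatness and settling.

Call:
jog_arm(offset=[[-0.02,0,-0.03],[0,0,-0.03],[0,0,0],[0,0,0],[0,0,0]], rotation=[[0,0,0],[0,0,0],[0,0,0],[0,0,0],[0,0,0]])

```text
time_s: 29.92
tcp_pos: [0.6448, -0.0819, 0.2752]
tcp_rot: [0.106, 0.994, 0.0, -0.002]
ft_force: [-0.5, 0.1, 0.3]
finger_gap: 0.0511
```

```bash
python3 tilt.py w24; python3 - <<'E'
from h import *
c=capture('wrist');P=cloud(c)
d=np.hypot(P[...,0]-.5968,P[...,1]+.0715)
for n,lo,hi in [('red',.0085,.0135),('blue',.017,.025)]:
    a=P[(d>lo)&(d<hi)]; a=a[np.abs(a[:,2]-np.median(a[:,2]))<.004]
    A=np.c_[a[:,:2]-a[:,:2].mean(0),np.ones(len(a))]; print(n,len(a),np.linalg.lstsq(A,a[:,2],rcond=None)[0].round(4))
d=np.hypot(P[...,0]-.644,P[...,1]-.1423);a=P[(d>.010)&(d<.017)];print('hub top',np.median(a[:,2]))
E
```

```text
wrist [0.0992 0.1015] tilt -0.0106 g (right-left) -13.2
scene [0.098  0.1001] tilt -0.0096 g (right-left) -12.0
top [0.0991 0.1027] tilt -0.0166 g (right-left) -20.7
29.925 [ 0.64478149 -0.08189254  0.27522749] [-0.47532753  0.08341335  0.28013203] 0.0510548081368305
red 382 [0.006  0.0016 0.1294]
blue 1075 [ 0.002  -0.0064  0.1155]
hub top 0.1328843056468434
```

```bash
python3 -c "
from bench import *
print(sign_off())"
```

```text
the job is handed in; nothing more can be done
None
```

I weighed the smaller dark flange and handed the job in at about 30 s: it balances against 250 g and weighs about 263 g by the beam.

- **Flange:** it sits plate down over the left pan's pin. Its hub top stands 34 mm above the pan face.
- **Slot pin:** I located it in close wrist pictures, then felt my way down with small moves, watching the force. There was no catching while threading either ring.
- **Choice of weights:** with the 200 g ring alone, the beam was about 63 g short, with all three cameras agreeing. I therefore added the 50 g ring on top.
- **Final checks:**
  - The beam tilt is about −0.010 to −0.011 rad, some 13 g short. That is the nearest possible, since the next step would be about 37 g over.
  - Both rings lie flat, with their tops 14 and 28 mm above the pan.
  - The gripper is open and about 12 cm above the rings.
  - The 100 g and 150 g rings stayed flat on the mat.

**What disagreed:**
- On the last tilt check, the top camera read about −0.017 rad (about 21 g short). Its view of the weight pan was partly blocked by the gripper, so I went by the wrist and scene cameras. The choice of weights would be the same either way.
- While gripping each ring on the mat, I read 5–7 N upward as the pads swung forward. This was on the mat, not on a pan.

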